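# Clear the card rack's loading ledge and stand the blue module in the free slot

### The job

Use the orange scraper block to sweep the three loose brass standoffs off the card rack's loading ledge onto the bench mat, without the fingers or the module touching them, and stand the scraper back on its foot in its black tray. Then take the blue-striped module from the pink foam, stand it upright in the rack's free slot (the one with the yellow guide) with its connector end facing out over the ledge, and push it fully home, its panel flush with the other modules. Do not tip the blue module over, and leave the other modules and the things lying about where they are.

Things in the scene. Friction and masses are not known exactly. Their poses are not given: they have to be found in the camera images.
- module: Blue-striped steel module, standing on its long narrow edge in a slot of the pink foam (underside 10 above the bench; its lowest 30 in the slot, 2 play each side). 150 long (its x) x 18 thick (its y) x 95 tall (its z), about 0.45 kg. Origin: middle of its underside. A brass connector, 8 long, 7 thick, sticks out of its -x (panel) end, 20 above the underside.
- module_panel (a point): Point on the blue module's panel: middle of the face of its -x end, 60 above its underside; the face is flat there for a push (from 30 above the underside up to the top). It slides on the ledge and in the slot with a push of about 2 to 8 N.
- guide: Yellow card guide of the free slot, fixed, heading as the rack. Origin: where the module's origin must lie when home, on the slot floor 25 above the bench; x points into the slot, as the module's x must. Slot 21 wide, 35 deep, open at top and ledge end; mouth at x = -75. Two yellow cheeks 30 high flare out from the mouth to x = -94, about 29 apart there, free above.
- rack: Fixed card rack. Origin: bench level, middle of the slot mouths; x points into the slots. Flat loading ledge 25 above the bench, x -85 to 0, y -95 to 95, front and ends open. Five slots at y -60 to 60, 30 apart, x 0 to 150, floor level with ledge; rigid green backplane at 150 stops a module. Side plates at y +-86, 85 high, from x = 0. Racked modules: tops 120 high, gaps 12, no room for fingers.
- scraper: Scraper block standing on its foot in the black tray: orange body on an aluminium strip and a black rubber foot, 96 long (its x) at the foot, 26 wide (its y) at the foot and 24 above, 58 tall, about 0.16 kg. Origin: middle of its underside.
- tray: Shallow black tray, fixed, 164 (its x) x 124 (its y), floor 5 above the bench, rim 9 above the bench. Origin: its middle at bench level.
- foam: Pink foam cradle, fixed, 130 (its x) x 134 (its y) x 40 tall, with two slots along x at y = -38 and 38, 22 wide, 10 above the bench at their floor, open at both ends. The modules stand in it with x axes like the foam's. Origin: its middle at bench level.
- mod_faulty: Red-striped module in the other foam slot, loose, left alone. Size and origin as the blue one.
- standoff0: Loose brass hexagonal standoff lying on the ledge, 12 across flats, 40 long (its x), 30 g; it may roll. Origin: its centre.
- standoff1: Loose brass hexagonal standoff lying on the ledge, 12 across flats, 40 long (its x), 30 g; it may roll. Origin: its centre.
- standoff2: Loose brass hexagonal standoff lying on the ledge, 12 across flats, 40 long (its x), 30 g; it may roll. Origin: its centre.
- mod_a: Grey-striped module, home in one of the rack's other slots, loose, to be left alone. Size and origin like the blue one.
- mod_b: Grey-striped module, home in one of the rack's other slots, loose, to be left alone. Size and origin like the blue one.
- mod_c: Grey-striped module, home in one of the rack's other slots, loose, to be left alone. Size and origin like the blue one.
- mod_d: Grey-striped module, home in one of the rack's other slots, loose, to be left alone. Size and origin like the blue one.
- rf_box: White box with brass connectors lying on the bench, 99 x 50 x 22, loose bystander. Origin: middle of its underside.
- bottle: White bottle with red cap, 64 wide, 150 tall, loose bystander. Origin: middle of its underside.
- driver: Orange-handled screwdriver lying on the bench, 170 long, loose bystander. Origin: middle of its underside.
- reel: Reel of solder standing on one flange, 60 wide, 52 tall, loose bystander. Origin: middle of its underside.
Not all that is in view belongs to the job. What is shaped like the module but green is not meant.

How it is judged:
By the outcome, as a careful person would: the job done as asked, in the order asked, and still so for the second after the job is handed in, with the robot touching nothing.
It also fails if it takes over 72 s, if anything falls off the work surface, if the arm or the gripper's body presses on something with over 40 N, if the wrist force passes 120 N, or if a joint passes its speed limit or range.

### The arm

A 6-joint arm with a two-finger parallel gripper is mounted at the origin on the work surface. World frame = base frame: x ahead of the robot, y to its left, z up, the work surface at z = 0. Lengths are in m, angles in degrees, forces in N, time in s.
With the tool pointing down it reaches from about 0.375 to 0.9 m from the base axis. Payload 3.1 kg.
Tool frame: the origin (TCP) lies at the very end of the fingers, on their centre line; the grasp point (between the pads) lies 19 mm behind it (bot.grip_point_offset is the distance from the TCP to the grasp point, in m); z points along the fingers, x is the direction in which the jaws open and shut, and the axes are right-handed (so a half turn about z gives the same grasp; the last joint's range is limited). The gripper opens to 87 mm and grips with 3 to 60 N. Pads are 19 mm wide; open, the fingers measure 117 mm over their backs; the gripper's body (75 mm by 190 mm) begins 51 mm behind the grasp point.
Start: joints at [59.043, 30.224, 82.088, -0, 67.689, -10.227], TCP at [0.221, 0.585, 0.223] pointing down, gripper open.
Joint ranges: [-176.69, 176.69], [-43.24, 126.21], [12.49, 139.97], [-82, 262], [0, 151.66], [-163.58, 163.58]. Speed limits (degrees/s): [159.86, 159.86, 180, 180, 180, 180].

### API

Orientations are given as a 3x3 rotation matrix whose columns are the frame's x, y, z axes.
In Python, from rig import bot, capture, recognise, place_of gives the robot as it stands.
- The arm moves only by the tool send_rows, never from a script. Its argument "motion" is a list of rows, each a list of 2 entries, a list of its own where there are three numbers: the shift along the tool's x, y, z in mm, then the turn about the tool's z in rad. A call has exactly 5 rows; each row shifts and turns the pose as measured when the row begins, along the tool's axes as they then stand; what a row does not reach is not made up. A row lasts 1/12 s, in which the tool goes at most 41.7 mm and 7.16 degrees, less where a joint would pass 70% of its speed; a pose out of reach is approached as far as the arm can. A call with a gripper value outside its range is refused whole. "gripper" is the closure, from 0 (fully open) to 1 (shut), set as the call begins (left out, the last holds). The fingers move at their own pace and stop on an object; the grip force is fixed at half the most. Time passes only in rows, so rows that do not move let the fingers close, or fill a call up. It gives the time, the measured TCP pose, the force and the opening at its end, in the units of the state.
- bot.read_state(): the state, without advancing time (a new reading comes with each control period).
- capture(name): name is "side" or "top" or "wrist"; returns a dict with "image" (384x512x3 uint8, blue, green, red), "fx", "fy", "cx", "cy" (pixels), "rvec" (rotation vector, rad) and "tvec" (3), from world to camera coordinates, as OpenCV has them. Camera axes: x right, y down, z forward; pixel columns grow to the right and rows downward; lengths in m; the calibration is good to about 2 mm. A picture is of the moment at which its call begins. There is no depth.
- bot.hand_in(): hands the job in, once; it reports no verdict.
Trained networks look in the newest picture that a camera, given by its name, has taken for a name from the list of things; names that differ only in an ending like _2 or _b are one class to them, and where a whole thing is asked for, a point or a joint stands for the part that bears it (a point fixed in the world has none). Each returns a list of dicts, best first, with "p" (0 to 1); they miss things now and then, are a little off and sometimes report something else, mostly with a low value. They report only what shows in the picture. A call takes as long as a camera call. They do not tell look-alikes from the thing itself.
- recognise(camera, target): "xy" ([column, row] in pixels, amid what is visible of it).
- place_of(camera, target): "xy" ([column, row] in pixels: a listed point, or the origin of a listed thing).
The state is a dict: "time_s": time; "joint_positions": joint angles; "qvel": joint speeds; "tau": joint torques, N m; "position": TCP position; "tcp_rot": TCP orientation; "force": force on the tool from outside, world axes, zero at the start; "moment": the same for the moment, N m; "opening": opening from 0.0 (shut) to 1.0 (fully open).
Only numpy, scipy, OpenCV 4.12 (cv2) and the standard library are available. Lean on these libraries where they do the work, as an engineer would, in place of code of your own. Each camera call takes 0.05 s, during which the arm holds its last target.

## Working session

There is one attempt and no reset: what is moved stays moved. The work goes in short steps, Python scripts to look and compute and a tool call to move; the robot and the scene stay as the last step left them, time stands still between calls to the robot, and variables do not carry over. Pictures are saved under pics/ and viewed, and the job is handed in when it is done.

Besides the shell and the picture viewer there is one more tool, called after ">>>" as name(argument=value, ...), one argument or row to a line, values as JSON. send_rows: Moves the arm, as the interface text tells. Its arguments: {"type":"object","properties":{"motion":{"type":"array","items":{"type":"array"}},"gripper":{"type":"number"}},"required":["motion"]}

```bash
ls; mkdir -p pics
python3 - <<'E'
from rig import bot,capture,recognise,place_of
import cv2,numpy as np
for n in ["side","top","wrist"]:
    c=capture(n); cv2.imwrite(f"pics/{n}0.png",c["image"])
    R=cv2.Rodrigues(np.array(c["rvec"],float))[0]; print(n,c["fx"],c["cx"],c["cy"],"cam",(-R.T@np.array(c["tvec"]).ravel()).round(3),R.round(2).tolist())
    for t in ["module","guide","rack","scraper","tray","foam","standoff0","mod_a","mod_faulty","module_panel"]:
        print(t,[(np.round(d["xy"],1).tolist(),round(d["p"],2)) for d in place_of(n,t)][:6])
print(bot.read_state())
E
```

```text
pics
side 352.0697377099707 252.9641264282754 186.4650798222965 cam [-0.104 -0.586  0.667] [[0.71, -0.7, -0.01], [-0.41, -0.4, -0.82], [0.57, 0.59, -0.57]]
module [([343.5, 258.2], 0.72), ([290.1, 341.5], 0.57), ([236.1, 148.0], 0.46)]
guide [([289.3, 174.3], 0.56), ([179.9, 194.3], 0.37)]
rack [([278.6, 196.5], 0.63)]
scraper [([198.5, 157.0], 0.96)]
tray [([203.6, 160.0], 0.97), ([279.0, 195.9], 0.16)]
foam [([356.3, 267.4], 0.57)]
standoff0 [([277.4, 203.1], 0.62), ([252.2, 191.0], 0.5), ([258.1, 198.8], 0.39)]
mod_a [([309.8, 190.8], 0.87), ([291.7, 181.5], 0.82), ([304.5, 184.9], 0.68), ([280.6, 172.2], 0.63)]
mod_faulty [([372.8, 265.9], 0.96)]
module_panel [([308.0, 292.0], 0.8), ([338.9, 260.1], 0.57), ([371.0, 265.5], 0.31)]
top 403.479637377046 253.5849164165934 191.15687189680688 cam [0.22  0.02  1.249] [[-0.1, -0.99, 0.0], [-0.97, 0.1, -0.21], [0.21, -0.03, -0.98]]
module [([371.2, 264.2], 0.8), ([344.9, 184.6], 0.69), ([248.8, 166.7], 0.62)]
guide [([352.7, 180.0], 0.69), ([238.2, 142.6], 0.68)]
rack [([247.5, 168.3], 0.93), ([337.1, 125.4], 0.33)]
scraper [([132.7, 189.
[... 708 characters left out ...]
  8.20859306e+01, -5.75194031e-04,
        6.76916293e+01, -1.02252848e+01]), 'qvel': array([-0.07232585,  0.0051358 ,  0.00282203, -0.01940702, -0.01181238,
        0.05045647]), 'tau': array([ 1.92985667e-04, -4.40013885e+01, -1.76977086e+01,  6.33523590e-02,
        5.05215197e-02, -8.52640785e-07]), 'position': array([0.22119671, 0.58452985, 0.22257752]), 'tcp_rot': array([[ 3.53998423e-01,  9.35246019e-01,  1.45233326e-05],
       [ 9.35246019e-01, -3.53998423e-01,  6.15627880e-06],
       [ 1.08988721e-05,  1.14035761e-05, -1.00000000e+00]]), 'force': array([ 1.61835912, -0.79448584,  0.95504502]), 'moment': array([ 0.00185531, -0.01826118,  0.01111324]), 'opening': 0.9978965263962608}
```

View pics/side0.png

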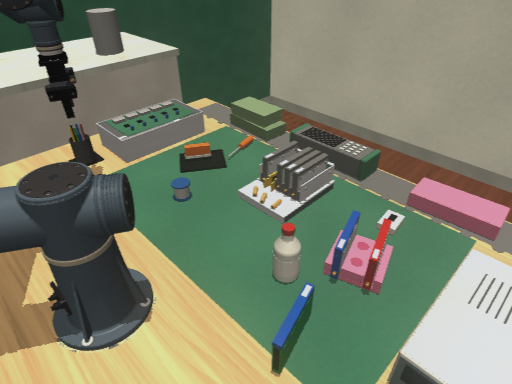

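View pics/top0.png

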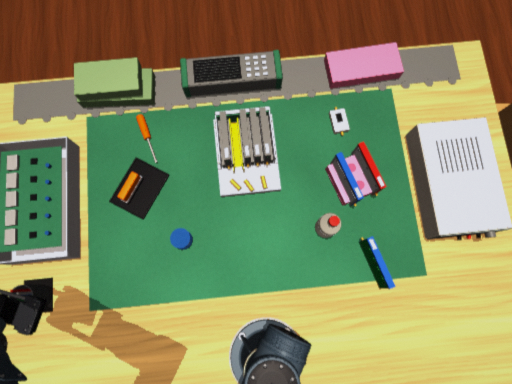

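View pics/wrist0.png

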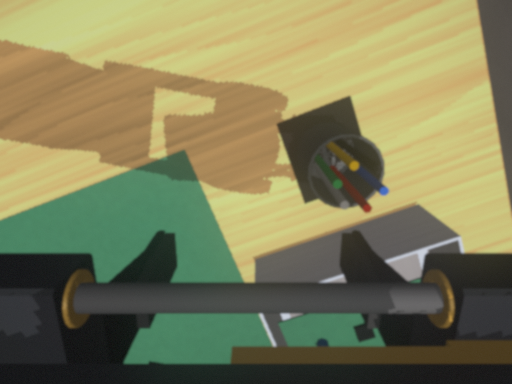

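Run:
```python
import cv2
t=cv2.imread('pics/top0.png')
cv2.imwrite('pics/t_rack.png',cv2.resize(t[95:205,195:300],None,fx=5.4,fy=5.4,interpolation=cv2.INTER_CUBIC))
cv2.imwrite('pics/t_foam.png',cv2.resize(t[130:300,310:430],None,fx=3.5,fy=3.5,interpolation=cv2.INTER_CUBIC))
cv2.imwrite('pics/t_tray.png',cv2.resize(t[105:225,100:180],None,fx=5,fy=5,interpolation=cv2.INTER_CUBIC))
s=cv2.imread('pics/side0.png')
cv2.imwrite('pics/s_rack.png',cv2.resize(s[130:220,170:345],None,fx=4.5,fy=4.5,interpolation=cv2.INTER_CUBIC))
```

```text
(no output)
```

View pics/t_rack.png

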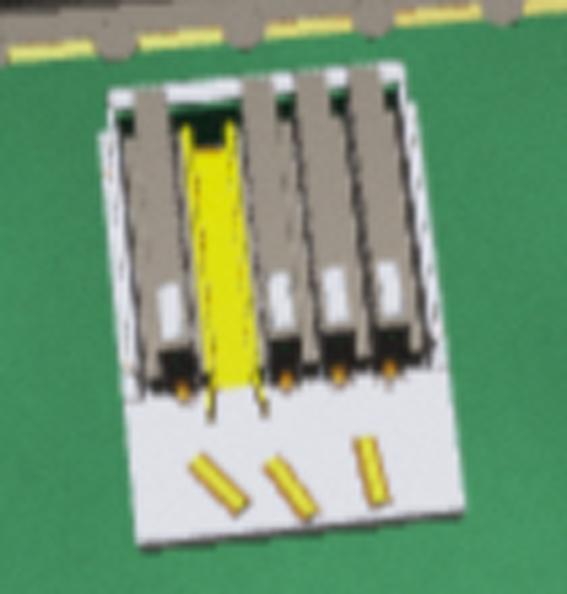

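View pics/t_foam.png

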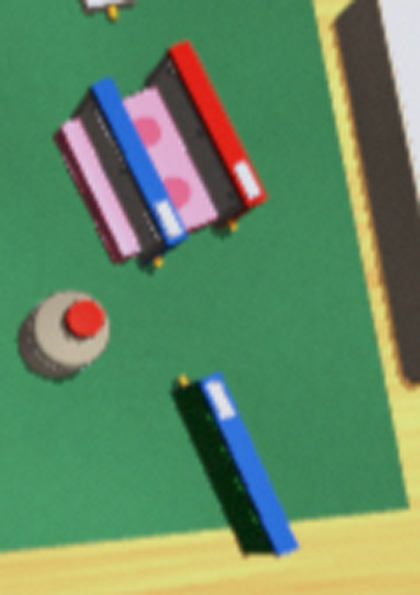

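View pics/t_tray.png

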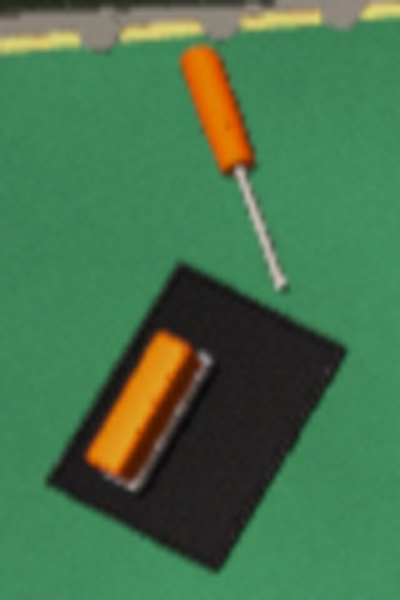

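View pics/s_rack.png

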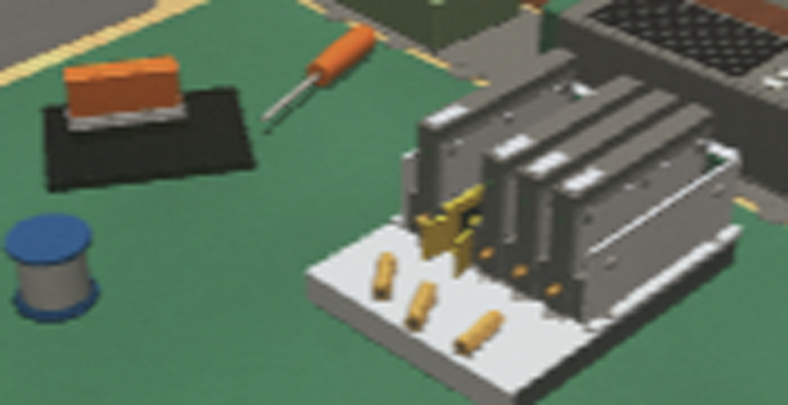

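```bash
cat > h.py <<'E'
import numpy as np,cv2
from scipy.optimize import least_squares
import pickle
def cam(c):
    R=cv2.Rodrigues(np.array(c["rvec"],float))[0]; t=np.array(c["tvec"],float).ravel()
    return dict(R=R,t=t,fx=c["fx"],fy=c["fy"],cx=c["cx"],cy=c["cy"])
def proj(k,P):
    q=np.atleast_2d(P)@k["R"].T+k["t"]
    return np.c_[k["fx"]*q[:,0]/q[:,2]+k["cx"],k["fy"]*q[:,1]/q[:,2]+k["cy"]]
def ray(k,uv):
    d=k["R"].T@np.array([(uv[0]-k["cx"])/k["fx"],(uv[1]-k["cy"])/k["fy"],1.])
    return -k["R"].T@k["t"],d/np.linalg.norm(d)
def onz(k,uv,z):
    o,d=ray(k,uv); return o+d*(z-o[2])/d[2]
def tri(*kv):
    A=np.zeros((3,3));b=np.zeros(3);
    for k,uv in kv:
        o,d=ray(k,uv);M=np.eye(3)-np.outer(d,d);A+=M;b+=M@o
    p=np.linalg.solve(A,b)
    return p,[float(np.linalg.norm(proj(k,p)[0]-uv)) for k,uv in kv]
def pose(x,y,yaw,z,L):
    c,s=np.cos(yaw),np.sin(yaw); L=np.atleast_2d(np.array(L,float))
    return np.c_[x+c*L[:,0]-s*L[:,1],y+s*L[:,0]+c*L[:,1],z+L[:,2]]
def fit(obs,x0,z=0):
    """obs: list of (cam, uv, local xyz)"""
    f=lambda p:np.concatenate([proj(k,pose(p[0],p[1],p[2],z,l))[0]-uv for k,uv,l in obs])
    r=least_squares(f,x0,loss='soft_l1'); return r.x,r.fun.reshape(-1,2)
def snap(name,tag):
    from rig import capture
    c=capture(name); cv2.imwrite(f"pics/{tag}.png",c["image"]); k=cam(c); k["img"]=c["image"]
    pickle.dump(k,open(f"pics/{tag}.pkl","wb")); return k
def load(tag): return pickle.load(open(f"pics/{tag}.pkl","rb"))
def crop(img,x0,y0,x1,y1,s,out): cv2.imwrite(out,cv2.resize(img[y0:y1,x0:x1],None,fx=s,fy=s,interpolation=cv2.INTER_CUBIC))
E
python3 - <<'E'
from h import *
S=snap("side","side1");T=snap("top","top1")
c=lambda p,s,o:np.array([(p[0]+.5)/s-.5+o[0],(p[1]+.5)/s-.5+o[1]])
tr=lambda a,b:c((a,b),5.4,(195,95)); tt=lambda a,b:c((a,b),5,(100,105)); tf=lambda a,b:c((a,b),3.5,(310,130)); sr=lambda a,b:c((a,b),4.5,(170,130))
# triangulation checks
print("scr place",tri((S,(198.5,157)),(T,(132.7,189.9))))
print("tray",tri((S,(203.6,160)),(T,(141.1,188.6))))
print("tray top corners z.009",[onz(T,tt(*p),.009).round(3).tolist() for p in [(180,263),(346,350),(218,572),(48,482)]])
print("scr top corners z.063",[onz(T,tt(*p),.063).round(3).tolist() for p in [(160,332),(197,350),(120,478),(86,460)]])
print("ledge L front, R front",[onz(T,tr(*p),.025).round(3).tolist() for p in [(138,538),(465,508),(126,400)]], tri((T,tr(138,538)),(S,sr(306,274))),tri((T,tr(465,508)),(S,sr(516,388))))
st=[((190,460),(240,508)),((270,463),(308,515)),((366,438),(378,503))]
print("stand",[[onz(T,tr(*p),.037).round(3).tolist() for p in q] for q in st])
print("mod top",[onz(T,tf(*p),.105).round(3).tolist() for p in [(95,84),(115,78),(186,240),(163,250)]])
print("mod top",tri((T,tf(105,81)),(S,(354,212))) )
E
```

```text
scr place (array([0.53397105, 0.36193174, 0.0121954 ]), [0.5653086089684839, 0.6636023684343305])
tray (array([0.53668293, 0.33619784, 0.00886099]), [0.6880351706408232, 0.797792590196173])
tray top corners z.009 [[0.639, 0.35, 0.009], [0.571, 0.248, 0.009], [0.437, 0.335, 0.009], [0.505, 0.438, 0.009]]
scr top corners z.063 [[0.579, 0.35, 0.063], [0.565, 0.328, 0.063], [0.491, 0.377, 0.063], [0.504, 0.397, 0.063]]
ledge L front, R front [[0.488, 0.091, 0.025], [0.486, -0.098, 0.025], [0.57, 0.091, 0.025]] (array([0.48711735, 0.09169305, 0.02176091]), [0.46385643390490827, 0.458719657591438]) (array([ 0.4864272 , -0.09886604,  0.0299694 ]), [0.6004438803402512, 0.663424379825162])
stand [[[0.527, 0.056, 0.037], [0.496, 0.031, 0.037]], [[0.521, 0.011, 0.037], [0.488, -0.007, 0.037]], [[0.53, -0.045, 0.037], [0.491, -0.048, 0.037]]]
mod top [[0.557, -0.268, 0.105], [0.561, -0.286, 0.105], [0.416, -0.324, 0.105], [0.41, -0.303, 0.105]]
mod top (array([ 0.55568258, -0.27369655,  0.10628099]), [1.4655611590853013, 1.7518451569443463])
```

```bash
cat >> h.py <<'E'
def go(x,y,z,ang):
    from rig import bot
    s=bot.read_state(); R=s["tcp_rot"];p=s["position"]
    d=R.T@(np.array([x,y,z])-p)*1000
    a=np.degrees(np.arctan2(R[1,0],R[0,0])); da=(a-ang+90)%180-90
    rows=[]; n=int(np.ceil(max(np.linalg.norm(d)/40,abs(da)/7,1)))
    print("t",round(s["time_s"],2),"pos",p.round(4),"ang",round(a,2),"| shift mm",d.round(1),"turn rad",round(np.radians(da),4),"rows>=",n, "| F",s["force"].round(1),"op",round(s["opening"],3))
    # simulate n rows with constant world step
    th=np.radians(a)
    w=(np.array([x,y,z])-p)/n*1000; dt=np.radians(da)/n
    for i in range(n):
        ax=np.array([np.cos(th),np.sin(th),0]);ay=np.array([np.sin(th),-np.cos(th),0])
        rows.append([[round(float(w@ax),1),round(float(w@ay),1),round(float(-w[2]),1)],round(float(dt),4)]); th-=dt
    print(rows)
E
python3 -c "
from h import *
go(.535,.363,.22,57)"
```

```text
t 1.75 pos [0.2212 0.5845 0.2226] ang 69.27 | shift mm [-96.1 371.9   2.6] turn rad 0.2142 rows>= 10 | F [ 0.4 -0.2 -0.2] op 1.001
[[[-9.6, 37.2, 0.3], 0.0214], [[-8.8, 37.4, 0.3], 0.0214], [[-8.0, 37.6, 0.3], 0.0214], [[-7.2, 37.7, 0.3], 0.0214], [[-6.4, 37.9, 0.3], 0.0214], [[-5.6, 38.0, 0.3], 0.0214], [[-4.8, 38.1, 0.3], 0.0214], [[-3.9, 38.2, 0.3], 0.0214], [[-3.1, 38.3, 0.3], 0.0214], [[-2.3, 38.3, 0.3], 0.0214]]
```

>>> send_rows(
  motion=[
    [[-10,37,0],0.021],
    [[-9,37,0],0.021],
    [[-8,37.5,0],0.021],
    [[-7,38,0],0.021],
    [[-6.5,38,0],0.021],
  ],
)

```text
time_s: 2.17
position: [0.3753, 0.4762, 0.2223]
tcp_rot: [[0.44, 0.898, -0.002], [0.898, -0.44, 0.004], [0.003, -0.003, -1.0]]
force: [0.4, 0.4, 0.7]
opening: 1.002
```

>>> send_rows(
  motion=[
    [[-5.5,38,0],0.021],
    [[-5,38,0],0.021],
    [[-4,38,0],0.021],
    [[-3,38,0],0.021],
    [[-2,38,0],0.021],
  ],
)

```text
time_s: 2.58
position: [0.5396, 0.3619, 0.2223]
tcp_rot: [[0.536, 0.844, -0.001], [0.844, -0.536, 0.005], [0.004, -0.004, -1.0]]
force: [0.4, 1.6, 0.1]
opening: 1.001
```

```bash
python3 -c "
from h import *
go(.535,.363,.22,57)
snap('wrist','w1')"
```

```text
t 2.58 pos [0.5396 0.3619 0.2223] ang 57.61 | shift mm [-1.5 -4.5  2.3] turn rad 0.0106 rows>= 1 | F [0.4 1.6 0.1] op 1.001
[[[-1.5, -4.5, 2.3], 0.0106]]
```

View pics/w1.png

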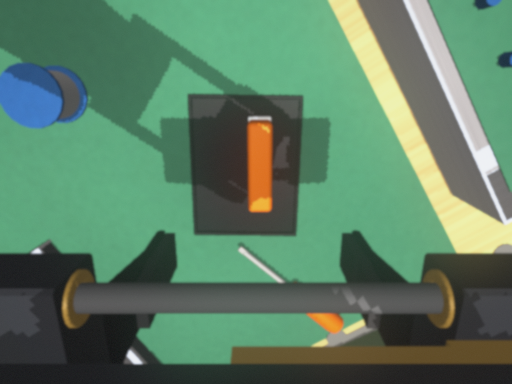

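```bash
python3 -c "
from h import *
k=load('w1'); crop(k['img'],180,85,310,245,3.6,'pics/w1c.png')"
```

```text
(no output)
```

View pics/w1c.png

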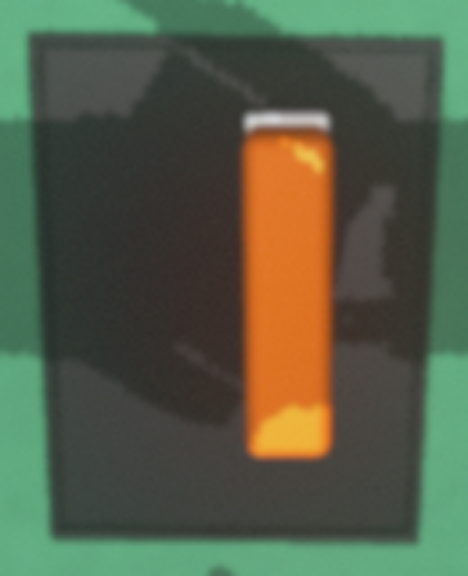

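```bash
python3 -c "
from h import *
k=load('w1');T=load('top1')
c=lambda a,b:np.array([(a+.5)/3.6-.5+180,(b+.5)/3.6-.5+85])
P=np.array([onz(k,c(*p),.063) for p in [(243,137),(332,135),(333,460),(247,460)]]);print(P.round(4).tolist())
print('sizes',np.linalg.norm(P[0]-P[1]),np.linalg.norm(P[2]-P[1]),'ctr',P.mean(0).round(4))
v=(P[3]+P[2]-P[0]-P[1]);print('ang',np.degrees(np.arctan2(v[1],v[0])))
Q=np.array([onz(k,c(*p),.009) for p in [(30,37),(441,40),(417,542),(52,537)]]);print('tray',Q.round(4).tolist(),Q.mean(0).round(4),[np.linalg.norm(Q[i]-Q[(i+1)%4]).round(4) for i in range(4)])
v=(Q[3]+Q[2]-Q[0]-Q[1]);print('ang',np.degrees(np.arctan2(v[1],v[0])))
tt=lambda a,b:np.array([(a+.5)/5-.5+100,(b+.5)/5-.5+105])
print(tri((k,c(332,135)),(T,tt(120,478))),tri((k,c(333,460)),(T,tt(197,350))),tri((k,c(243,137)),(T,tt(86,460))),tri((k,c(247,460)),(T,tt(160,332))))
go(.535,.363,.22,57)
"
```

```text
[[0.4909, 0.3799, 0.063], [0.5028, 0.3997, 0.063], [0.5798, 0.3525, 0.063], [0.5668, 0.332, 0.063]]
sizes 0.02311876395342039 0.09027465906810282 ctr [0.5351 0.366  0.063 ]
ang -31.863204710926965
tray [[0.4367, 0.3382, 0.009], [0.5026, 0.4405, 0.009], [0.639, 0.3519, 0.009], [0.5716, 0.2495, 0.009]] [0.5375 0.345  0.009 ] [np.float64(0.1217), np.float64(0.1627), np.float64(0.1226), np.float64(0.1615)]
ang -33.156544347994505
(array([ 0.50929489,  0.3988688 , -0.01105533]), [1.721532453323029, 0.6141653477718442]) (array([0.58883327, 0.34324304, 0.01153903]), [7.351192118831339, 2.7226316028427657]) (array([0.48970507, 0.38272772, 0.11078082]), [3.3686488406397994, 0.9235037530339487]) (array([0.56206672, 0.33968863, 0.09767682]), [6.37852639827773, 1.975951779446661])
t 2.63 pos [0.5478 0.357  0.2224] ang 57.27 | shift mm [ -1.9 -14.    2.3] turn rad 0.0047 rows>= 1 | F [ 4.7 -1.   0.4] op 0.997
[[[-1.9, -14.0, 2.4], 0.0047]]
```

```bash
python3 -c "
from h import *
go(.535,.3645,.09,57.5)"
```

```text
t 2.63 pos [0.5478 0.357  0.2224] ang 57.27 | shift mm [ -1.4 -15.5 132.3] turn rad -0.0041 rows>= 4 | F [ 4.7 -1.   0.4] op 0.997
[[[-0.1, -3.7, 33.1], -0.001], [[-0.1, -3.7, 33.1], -0.001], [[-0.1, -3.7, 33.1], -0.001], [[-0.1, -3.7, 33.1], -0.001]]
```

>>> send_rows(
  motion=[
    [[0,-5,28],-0.001],
    [[0,-5,30],-0.001],
    [[0,-5,30],-0.001],
    [[0,-1,25],-0.001],
    [[0,0,18],0],
  ],
)

```text
time_s: 3.05
position: [0.5485, 0.3642, 0.0941]
tcp_rot: [[0.547, 0.837, 0.027], [0.837, -0.547, 0.01], [0.024, 0.017, -1.0]]
force: [0.8, 0.1, 0.1]
opening: 1.001
```

```bash
python3 -c "
from h import *
go(.535,.3645,.033,57.5)"
```

```text
t 3.05 pos [0.5485 0.3642 0.0941] ang 56.86 | shift mm [ -8.5 -12.5  60.7] turn rad -0.0112 rows>= 2 | F [0.8 0.1 0.1] op 1.001
[[[-3.5, -5.7, 30.6], -0.0056], [[-3.5, -5.7, 30.6], -0.0056]]
```

>>> send_rows(
  motion=[
    [[-3,-4,6],0],
    [[-3,-4,6],0],
    [[-2,-4,6],0],
    [[0,0,6],0],
    [[0,0,0],0],
  ],
)

```text
time_s: 3.47
position: [0.5304, 0.3639, 0.0651]
tcp_rot: [[0.546, 0.837, 0.021], [0.837, -0.546, 0.007], [0.018, 0.014, -1.0]]
force: [-0.3, 0.5, -0.2]
opening: 0.997
```

```bash
python3 -c "
from h import *
from rig import bot
go(.535,.3645,.033,57.5);print(bot.read_state()['tcp_rot'].round(4))"
```

```text
t 3.47 pos [0.5304 0.3639 0.0651] ang 56.88 | shift mm [ 2.4  3.  32.2] turn rad -0.0107 rows>= 1 | F [-0.3  0.5 -0.2] op 0.997
[[[3.0, 3.5, 32.1], -0.0107]]
[[ 0.5462  0.8374  0.021 ]
 [ 0.8374 -0.5465  0.0075]
 [ 0.0178  0.0135 -0.9998]]
```

>>> send_rows(
  motion=[
    [[0,0,-28],0],
    [[0,0,-28],0],
    [[0,0,-28],0],
    [[0,0,-10],0],
    [[0,0,0],0],
  ],
)

```text
time_s: 3.88
position: [0.529, 0.3642, 0.1647]
tcp_rot: [[0.545, 0.838, 0.024], [0.838, -0.546, 0.009], [0.02, 0.015, -1.0]]
force: [-0.5, -0.6, 0.5]
opening: 0.996
```

```bash
python3 -c "
from h import *
from rig import bot
go(.535,.3645,.033,57.5);print(bot.read_state()['tcp_rot'].round(4))"
```

```text
t 3.88 pos [0.529  0.3642 0.1647] ang 56.94 | shift mm [  0.8   2.8 131.8] turn rad -0.0097 rows>= 4 | F [-0.5 -0.6  0.5] op 0.996
[[[0.9, 1.2, 32.9], -0.0024], [[0.9, 1.2, 32.9], -0.0024], [[0.9, 1.2, 32.9], -0.0024], [[0.9, 1.2, 32.9], -0.0024]]
[[ 0.5453  0.8379  0.0239]
 [ 0.838  -0.5457  0.0087]
 [ 0.0203  0.0152 -0.9997]]
```

>>> send_rows(
  motion=[
    [[-5,-3,0],0],
    [[-12,-6,0],0],
    [[-20,-10,0],0],
    [[-28,-14,0],0],
    [[0,0,0],0],
  ],
)

```text
time_s: 4.3
position: [0.4611, 0.3254, 0.1589]
tcp_rot: [[0.545, 0.838, 0.021], [0.838, -0.545, 0.008], [0.018, 0.014, -1.0]]
force: [-1.3, 0.4, -0.2]
opening: 0.999
```

>>> send_rows(
  motion=[
    [[0,0,0],0],
    [[0,0,0],0],
    [[15,10,10],0],
    [[15,10,15],0],
    [[15,10,15],0],
  ],
)

```text
time_s: 4.72
position: [0.5071, 0.3457, 0.1174]
tcp_rot: [[0.545, 0.839, 0.015], [0.839, -0.545, 0.005], [0.012, 0.01, -1.0]]
force: [0.9, -0.1, 0.0]
opening: 1.002
```

```bash
python3 -c "
from h import *
from rig import bot
go(.535,.3645,.033,57.5);print(bot.read_state()['tcp_rot'].round(4))"
```

```text
t 4.72 pos [0.5071 0.3457 0.1174] ang 57.0 | shift mm [29.9 12.3 84.9] turn rad -0.0088 rows>= 3 | F [ 0.9 -0.1  0. ] op 1.002
[[[10.3, 4.4, 28.1], -0.0029], [[10.3, 4.4, 28.1], -0.0029], [[10.3, 4.4, 28.1], -0.0029]]
[[ 0.5446  0.8385  0.0149]
 [ 0.8386 -0.5447  0.0049]
 [ 0.0122  0.0098 -0.9999]]
```

>>> send_rows(
  motion=[
    [[9,5,8],-0.003],
    [[10,4,10],-0.003],
    [[8,3,12],-0.003],
    [[2,0,12],0],
    [[0,0,10],0],
  ],
)

```text
time_s: 5.13
position: [0.541, 0.3669, 0.0596]
tcp_rot: [[0.537, 0.843, 0.018], [0.843, -0.537, 0.006], [0.015, 0.012, -1.0]]
force: [-0.4, -0.1, 0.2]
opening: 0.999
```

```bash
python3 -c "
from h import *
from rig import bot
go(.535,.3645,.033,57.5);print(bot.read_state()['tcp_rot'].round(4))"
```

```text
t 5.13 pos [0.541  0.3669 0.0596] ang 57.51 | shift mm [-5.7 -4.1 26.5] turn rad 0.0002 rows>= 1 | F [-0.4 -0.1  0.2] op 0.999
[[[-5.3, -3.8, 26.6], 0.0002]]
[[ 0.5371  0.8433  0.0182]
 [ 0.8434 -0.5373  0.0063]
 [ 0.0151  0.012  -0.9998]]
```

>>> send_rows(
  motion=[
    [[-2,-1.5,6],0],
    [[-1.5,-1,6],0],
    [[-1,-1,6],0],
    [[0,0,4],0],
    [[0,0,0],0],
  ],
)

```text
time_s: 5.55
position: [0.5314, 0.3632, 0.0321]
tcp_rot: [[0.537, 0.844, 0.01], [0.844, -0.537, 0.003], [0.008, 0.007, -1.0]]
force: [-1.1, -0.0, 0.9]
opening: 0.999
```

```bash
python3 -c "
from h import *
from rig import bot
go(.535,.3645,.033,57.5);print(bot.read_state()['tcp_rot'].round(4))"
```

```text
t 5.55 pos [0.5314 0.3632 0.0321] ang 57.53 | shift mm [ 3.1  2.4 -0.9] turn rad 0.0006 rows>= 1 | F [-1.1 -0.   0.9] op 0.999
[[[3.1, 2.3, -0.9], 0.0006]]
[[ 0.5368  0.8437  0.0102]
 [ 0.8437 -0.5368  0.0025]
 [ 0.0076  0.0073 -0.9999]]
```

>>> send_rows(
  motion=[
    [[2,1.5,0],0],
    [[0,0,0],0],
    [[0,0,0],0],
    [[0,0,0],0],
    [[0,0,0],0],
  ],
  gripper=1,
)

```text
time_s: 5.97
position: [0.5349, 0.3645, 0.0342]
tcp_rot: [[0.537, 0.844, 0.013], [0.844, -0.537, 0.004], [0.011, 0.009, -1.0]]
force: [-0.3, -0.2, -0.4]
opening: 0.708
```

>>> send_rows(
  motion=[
    [[0,0,0],0],
    [[0,0,0],0],
    [[0,0,0],0],
    [[0,0,0],0],
    [[0,0,0],0],
  ],
)

```text
time_s: 6.38
position: [0.5356, 0.3648, 0.0353]
tcp_rot: [[0.537, 0.844, 0.015], [0.844, -0.537, 0.005], [0.012, 0.01, -1.0]]
force: [0.3, 0.1, -0.6]
opening: 0.325
```

```bash
python3 -c "
from h import *
from rig import bot
go(.535,.3645,.033,57.5);print(bot.read_state()['tcp_rot'].round(4))"
```

```text
t 6.38 pos [0.5356 0.3648 0.0353] ang 57.53 | shift mm [-0.6 -0.4  2.3] turn rad 0.0005 rows>= 1 | F [ 0.3  0.1 -0.6] op 0.325
[[[-0.6, -0.3, 2.3], 0.0005]]
[[ 0.5368  0.8436  0.0153]
 [ 0.8436 -0.5369  0.0048]
 [ 0.0123  0.0103 -0.9999]]
```

>>> send_rows(
  motion=[
    [[0,0,0.4],0],
    [[0,0,0.4],0],
    [[0,0,0.4],0],
    [[0,0,0.4],0],
    [[0,0,0.4],0],
  ],
)

```text
time_s: 6.8
position: [0.536, 0.3652, 0.0352]
tcp_rot: [[0.537, 0.844, 0.016], [0.844, -0.537, 0.005], [0.013, 0.011, -1.0]]
force: [-1.7, -0.1, 5.1]
opening: 0.274
```

```bash
python3 -c "
from h import *
from rig import bot
go(.535,.3645,.16,57.5);print(bot.read_state()['tcp_rot'].round(4))"
```

```text
t 6.8 pos [0.536  0.3652 0.0352] ang 57.53 | shift mm [   0.5    0.9 -124.8] turn rad 0.0006 rows>= 4 | F [-1.7 -0.1  5.1] op 0.274
[[[-0.3, -0.1, -31.2], 0.0001], [[-0.3, -0.1, -31.2], 0.0001], [[-0.3, -0.1, -31.2], 0.0001], [[-0.3, -0.1, -31.2], 0.0001]]
[[ 0.5368  0.8436  0.0163]
 [ 0.8436 -0.5369  0.0053]
 [ 0.0132  0.011  -0.9999]]
```

>>> send_rows(
  motion=[
    [[0,0,-10],0],
    [[0,0,-20],0],
    [[0,0,-25],0],
    [[0,0,-25],0],
    [[0,0,-15],0],
  ],
)

```text
time_s: 7.22
position: [0.5292, 0.362, 0.1261]
tcp_rot: [[0.537, 0.844, 0.0], [0.844, -0.537, -0.002], [-0.002, 0.001, -1.0]]
force: [0.5, -0.0, -1.3]
opening: 0.27
```

```bash
python3 -c "
from h import *
from rig import bot
go(.495,-.083,.15,90);print(bot.read_state()['tcp_rot'].round(4))"
```

```text
t 7.22 pos [0.5292 0.362  0.1261] ang 57.52 | shift mm [-393.8  210.2  -23. ] turn rad -0.5669 rows>= 12 | F [ 0.5 -0.  -1.3] op 0.27
[[[-32.8, 17.5, -2.0], -0.0472], [[-33.6, 15.9, -2.0], -0.0472], [[-34.3, 14.3, -2.0], -0.0472], [[-35.0, 12.7, -2.0], -0.0472], [[-35.5, 11.0, -2.0], -0.0472], [[-36.0, 9.3, -2.0], -0.0472], [[-36.4, 7.6, -2.0], -0.0472], [[-36.7, 5.9, -2.0], -0.0472], [[-37.0, 4.2, -2.0], -0.0472], [[-37.1, 2.4, -2.0], -0.0472], [[-37.2, 0.7, -2.0], -0.0472], [[-37.2, -1.1, -2.0], -0.0472]]
[[ 0.537   0.8436  0.    ]
 [ 0.8436 -0.537  -0.0022]
 [-0.0018  0.0012 -1.    ]]
```

>>> send_rows(
  motion=[
    [[-18,10,-2],-0.03],
    [[-27,13,-2],-0.04],
    [[-33,14,-2],-0.045],
    [[-34,13,-2],-0.045],
    [[-35,12,-2],-0.045],
  ],
)

```text
time_s: 7.63
position: [0.5191, 0.207, 0.1408]
tcp_rot: [[0.334, 0.942, 0.014], [0.942, -0.335, 0.006], [0.01, 0.011, -1.0]]
force: [0.8, -0.7, -1.6]
opening: 0.274
```

>>> send_rows(
  motion=[
    [[-35,10,-2],-0.045],
    [[-36,8,-2],-0.045],
    [[-36,6,-2],-0.045],
    [[-34,4,-2],-0.045],
    [[-30,3,-1],-0.045],
  ],
)

```text
time_s: 8.05
position: [0.5031, 0.025, 0.149]
tcp_rot: [[0.102, 0.995, 0.012], [0.995, -0.102, 0.006], [0.007, 0.011, -1.0]]
force: [0.6, 0.3, -1.7]
opening: 0.279
```

```bash
python3 -c "
from h import *
from rig import bot
go(.495,-.083,.15,90);print(bot.read_state()['tcp_rot'].round(4))"
```

```text
t 8.05 pos [0.5031 0.025  0.149 ] ang 84.16 | shift mm [-108.2    3.    -1.7] turn rad -0.102 rows>= 3 | F [ 0.6  0.3 -1.7] op 0.279
[[[-36.1, 1.0, -0.3], -0.034], [[-36.1, -0.2, -0.3], -0.034], [[-36.1, -1.5, -0.3], -0.034]]
[[ 0.1018  0.9947  0.0117]
 [ 0.9948 -0.1019  0.0057]
 [ 0.0069  0.0111 -0.9999]]
```

>>> send_rows(
  motion=[
    [[-28,1,0],-0.03],
    [[-28,0,0],-0.03],
    [[-22,-1,0],-0.024],
    [[-14,-1,0],-0.01],
    [[-4,0,0],0],
  ],
)

```text
time_s: 8.47
position: [0.4943, -0.0815, 0.1489]
tcp_rot: [[0.009, 1.0, 0.012], [1.0, -0.009, 0.004], [0.004, 0.012, -1.0]]
force: [1.3, 0.6, -1.8]
opening: 0.274
```

```bash
python3 -c "
from h import *
from rig import bot
snap('wrist','w2')
go(.495,-.083,.15,90);print(bot.read_state()['tcp_rot'].round(4))"
```

```text
t 8.52 pos [ 0.4945 -0.0814  0.1489] ang 89.48 | shift mm [-1.6  0.6 -1.1] turn rad -0.009 rows>= 1 | F [-0.5 -1.3 -3.3] op 0.271
[[[-1.6, 0.5, -1.1], -0.009]]
[[ 0.009   0.9999  0.0124]
 [ 1.     -0.0091  0.0036]
 [ 0.0037  0.0123 -0.9999]]
```

View pics/w2.png

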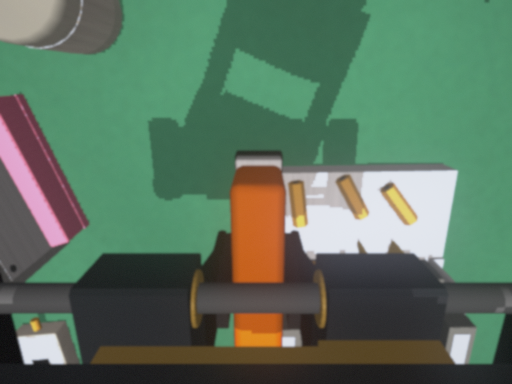

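```bash
python3 -c "
from h import *
k=load('w2')
crop(k['img'],225,140,475,290,3.1,'pics/w2c.png')
for n,p,z in [('ledgecorner FL',(455,170),.025),('ledgefront',(300,167),.025),('s2 L near',(289,183),.031),('s2 L far',(295,226),.031),('s2 R far',(307,224),.031),('foot strip corner',(282,153),.12),('so1 back',(362,216),.031),('so0 back',(410,222),.031),('cheek tips',(361,243),.055),('cheek',(394,243),.055)]:
  print(n,onz(k,p,z).round(4))
"
```

```text
ledgecorner FL [0.4833 0.0902 0.025 ]
ledgefront [ 0.4793 -0.0447  0.025 ]
s2 L near [ 0.4919 -0.0545  0.031 ]
s2 L far [ 0.5323 -0.0483  0.031 ]
s2 R far [ 0.5304 -0.0376  0.031 ]
foot strip corner [ 0.4466 -0.0674  0.12  ]
so1 back [0.5232 0.0111 0.031 ]
so0 back [0.5294 0.0546 0.031 ]
cheek tips [0.5375 0.0044 0.055 ]
cheek [0.5378 0.0321 0.055 ]
```

View pics/w2c.png

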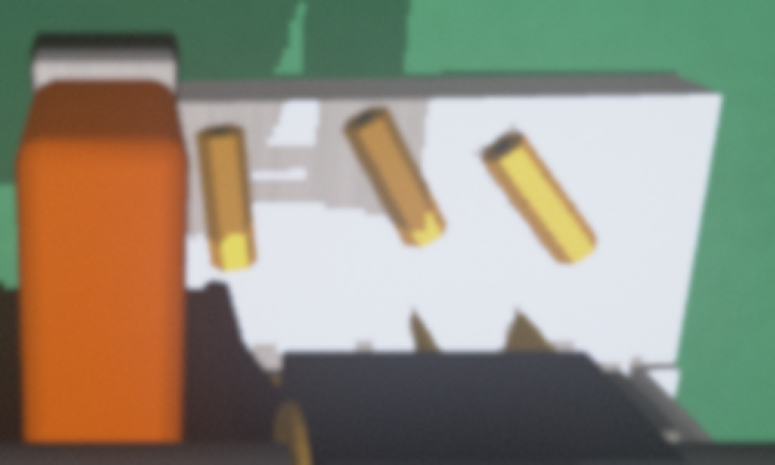

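>>> send_rows(
  motion=[
    [[-0.5,0,10],-0.004],
    [[0,0,16],-0.004],
    [[0,-1,18],0],
    [[0,-1,16],0],
    [[0,-1,10],0],
  ],
)

```text
time_s: 8.93
position: [0.4952, -0.0789, 0.0795]
tcp_rot: [[0.002, 1.0, 0.02], [1.0, -0.002, 0.003], [0.003, 0.02, -1.0]]
force: [1.0, -0.2, -3.0]
opening: 0.272
```

```bash
python3 -c "
from h import *
from rig import bot
go(.495,-.083,.057,90);print(bot.read_state()['tcp_rot'].round(4))"
```

```text
t 8.93 pos [ 0.4952 -0.0789  0.0795] ang 89.86 | shift mm [-4.2 -0.6 22.4] turn rad -0.0024 rows>= 1 | F [ 1.  -0.2 -3. ] op 0.272
[[[-4.1, -0.2, 22.5], -0.0024]]
[[ 0.0024  0.9998  0.0201]
 [ 1.     -0.0024  0.0029]
 [ 0.0029  0.0201 -0.9998]]
```

>>> send_rows(
  motion=[
    [[-1,-1,5],0],
    [[-1,-1,5],0],
    [[-1,-1,4],0],
    [[0,0,2],0],
    [[0,0,0.5],0],
  ],
)

```text
time_s: 9.35
position: [0.4912, -0.0777, 0.0603]
tcp_rot: [[-0.001, 1.0, 0.016], [1.0, 0.001, 0.006], [0.006, 0.016, -1.0]]
force: [0.6, 0.4, -1.4]
opening: 0.275
```

```bash
python3 -c "
from h import *
from rig import bot
go(.495,-.083,.057,90);print(bot.read_state()['tcp_rot'].round(4))"
```

```text
t 9.35 pos [ 0.4912 -0.0777  0.0603] ang 90.05 | shift mm [-5.3  3.8  3.4] turn rad 0.0009 rows>= 1 | F [ 0.6  0.4 -1.4] op 0.275
[[[-5.3, 3.8, 3.3], 0.0009]]
[[-9.000e-04  9.999e-01  1.590e-02]
 [ 1.000e+00  8.000e-04  5.700e-03]
 [ 5.700e-03  1.590e-02 -9.999e-01]]
```

>>> send_rows(
  motion=[
    [[1,1,1.5],0],
    [[2,1,1.2],0],
    [[3,0.5,1],0],
    [[4,0,0.6],0],
    [[4,0,0.5],0],
  ],
)

```text
time_s: 9.77
position: [0.496, -0.0638, 0.0569]
tcp_rot: [[0.001, 1.0, 0.021], [1.0, -0.001, 0.004], [0.004, 0.021, -1.0]]
force: [-0.5, -0.7, -0.9]
opening: 0.277
```

```bash
python3 -c "
from h import *
from rig import bot
go(.493,.118,.057,90);print(bot.read_state()['tcp_rot'].round(4))"
```

```text
t 9.77 pos [ 0.496  -0.0638  0.0569] ang 89.96 | shift mm [181.8  -3.1   0.5] turn rad -0.0007 rows>= 5 | F [-0.5 -0.7 -0.9] op 0.277
[[[36.4, -0.6, -0.0], -0.0001], [[36.4, -0.6, -0.0], -0.0001], [[36.4, -0.6, -0.0], -0.0001], [[36.4, -0.6, -0.0], -0.0001], [[36.4, -0.6, -0.0], -0.0001]]
[[ 7.000e-04  9.998e-01  2.060e-02]
 [ 1.000e+00 -8.000e-04  3.900e-03]
 [ 3.900e-03  2.060e-02 -9.998e-01]]
```

>>> send_rows(
  motion=[
    [[5,-0.4,0.2],0],
    [[5,-0.4,0.2],0],
    [[5,-0.4,0.2],0],
    [[5,-0.4,0.2],0],
    [[5,-0.4,0.2],0],
  ],
)

```text
time_s: 10.18
position: [0.4942, -0.0361, 0.0563]
tcp_rot: [[0.0, 1.0, 0.022], [1.0, -0.0, 0.003], [0.003, 0.022, -1.0]]
force: [-0.7, 0.2, -2.2]
opening: 0.27
```

>>> send_rows(
  motion=[
    [[5,-0.2,0.2],0],
    [[5,-0.2,0.2],0],
    [[5,-0.2,0.2],0],
    [[5,-0.2,0.2],0],
    [[5,-0.2,0.2],0],
  ],
)

```text
time_s: 10.6
position: [0.4929, -0.008, 0.0553]
tcp_rot: [[-0.0, 1.0, 0.022], [1.0, 0.0, 0.003], [0.003, 0.022, -1.0]]
force: [0.0, 0.3, -2.4]
opening: 0.272
```

```bash
python3 -c "
from h import *
from rig import bot
snap('top','t2');k=snap('wrist','w3')
crop(load('t2')['img'],195,95,300,205,5,'pics/t2c.png')
go(.493,.118,.057,90);print(bot.read_state()['tcp_rot'].round(4))"
```

```text
t 10.7 pos [ 0.4924 -0.0076  0.0553] ang 90.07 | shift mm [125.6   0.7  -1.2] turn rad 0.0013 rows>= 4 | F [-0.  -0.1 -2.5] op 0.272
[[[31.4, 0.2, -0.4], 0.0003], [[31.4, 0.2, -0.4], 0.0003], [[31.4, 0.2, -0.4], 0.0003], [[31.4, 0.1, -0.4], 0.0003]]
[[-0.0013  0.9998  0.0208]
 [ 1.      0.0012  0.0038]
 [ 0.0038  0.0208 -0.9998]]
```

View pics/w3.png

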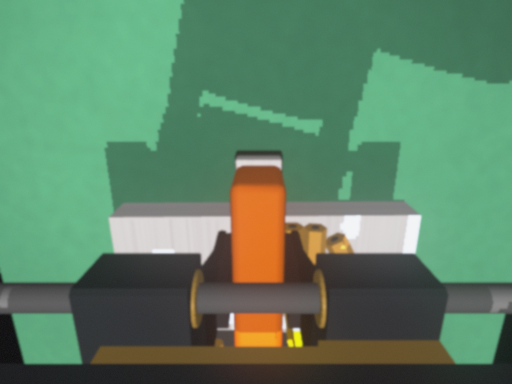

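View pics/t2c.png

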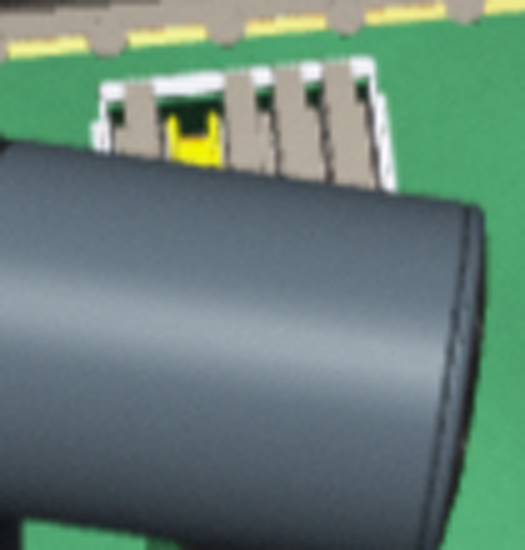

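>>> send_rows(
  motion=[
    [[4,0.1,-0.1],0],
    [[5,0.1,-0.1],0],
    [[5,0.1,-0.1],0],
    [[5,0.1,0],0],
    [[5,0.1,0],0],
  ],
)

```text
time_s: 11.12
position: [0.4932, 0.0175, 0.0556]
tcp_rot: [[0.0, 1.0, 0.021], [1.0, -0.0, 0.003], [0.003, 0.021, -1.0]]
force: [-0.8, -0.8, -2.5]
opening: 0.271
```

>>> send_rows(
  motion=[
    [[5,0.1,0],0],
    [[5,0.1,0],0],
    [[5,0.1,0],0],
    [[5,0.1,0],0],
    [[5,0.1,0],0],
  ],
)

```text
time_s: 11.53
position: [0.4937, 0.0455, 0.0557]
tcp_rot: [[0.0, 1.0, 0.021], [1.0, -0.0, 0.003], [0.003, 0.021, -1.0]]
force: [-0.0, -0.3, -1.9]
opening: 0.272
```

```bash
python3 -c "
from h import *
from rig import bot
go(.493,.118,.057,90);print(bot.read_state()['tcp_rot'].round(4))"
```

```text
t 11.53 pos [0.4937 0.0455 0.0557] ang 89.99 | shift mm [72.5 -0.7 -1.1] turn rad -0.0001 rows>= 2 | F [-0.  -0.3 -1.9] op 0.272
[[[36.3, -0.4, -0.7], -0.0001], [[36.3, -0.4, -0.7], -0.0001]]
[[ 1.000e-04  9.998e-01  2.100e-02]
 [ 1.000e+00 -2.000e-04  3.500e-03]
 [ 3.500e-03  2.100e-02 -9.998e-01]]
```

>>> send_rows(
  motion=[
    [[5,0,0],0],
    [[5,0,0],0],
    [[5,0,0],0],
    [[5,0,0],0],
    [[5,0,0],0],
  ],
)

```text
time_s: 11.95
position: [0.4937, 0.0735, 0.0558]
tcp_rot: [[0.0, 1.0, 0.021], [1.0, -0.0, 0.004], [0.004, 0.021, -1.0]]
force: [0.2, -0.5, -1.2]
opening: 0.272
```

>>> send_rows(
  motion=[
    [[5,0,0],0],
    [[5,0,0],0],
    [[5,0,0],0],
    [[5,0,0],0],
    [[5,0,0],0],
  ],
)

```text
time_s: 12.37
position: [0.4935, 0.1015, 0.0559]
tcp_rot: [[0.0, 1.0, 0.021], [1.0, -0.0, 0.004], [0.004, 0.021, -1.0]]
force: [-0.2, -0.1, -2.4]
opening: 0.276
```

>>> send_rows(
  motion=[
    [[5,0,0],0],
    [[5,0,0],0],
    [[5,0,0],0],
    [[4,0,0],0],
    [[2,0,0],0],
  ],
)

```text
time_s: 12.78
position: [0.4934, 0.1255, 0.0559]
tcp_rot: [[-0.001, 1.0, 0.021], [1.0, 0.001, 0.004], [0.004, 0.021, -1.0]]
force: [-0.1, 0.6, -1.6]
opening: 0.273
```

```bash
python3 -c "
from h import *
from rig import bot
snap('wrist','w4');snap('side','s4')
go(.493,.128,.057,90)"
```

```text
t 12.88 pos [0.4934 0.1253 0.0559] ang 90.05 | shift mm [ 2.7 -0.3 -1.1] turn rad 0.0008 rows>= 1 | F [ 0.3  0.4 -2.6] op 0.272
[[[2.7, -0.4, -1.1], 0.0008]]
```

View pics/w4.png

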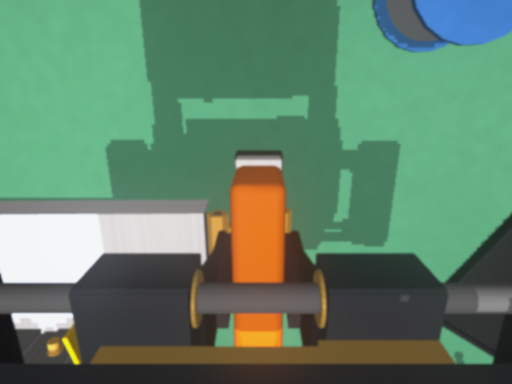

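View pics/s4.png

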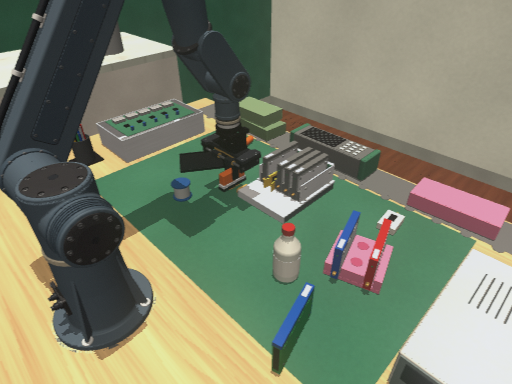

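>>> send_rows(
  motion=[
    [[0,0,-8],0],
    [[0,0,-16],0],
    [[0,0,-20],0],
    [[0,0,-20],0],
    [[0,0,-12],0],
  ],
)

```text
time_s: 13.3
position: [0.4888, 0.1238, 0.1331]
tcp_rot: [[0.0, 1.0, 0.011], [1.0, -0.0, 0.003], [0.003, 0.011, -1.0]]
force: [0.1, -0.5, -2.0]
opening: 0.273
```

```bash
python3 -c "
from h import *
from rig import bot
k=snap('side','s5');snap('wrist','w5')
crop(k['img'],170,130,345,220,4.5,'pics/s5c.png')
go(.536,.365,.14,57.53);print(bot.read_state()['tcp_rot'].round(4))"
```

```text
t 13.4 pos [0.49   0.1239 0.1335] ang 89.98 | shift mm [241.1  46.   -5. ] turn rad 0.5664 rows>= 7 | F [ 0.6  0.6 -2. ] op 0.272
[[[34.4, 6.6, -0.9], 0.0809], [[34.9, 3.8, -0.9], 0.0809], [[35.1, 0.9, -0.9], 0.0809], [[35.0, -1.9, -0.9], 0.0809], [[34.7, -4.7, -0.9], 0.0809], [[34.2, -7.5, -0.9], 0.0809], [[33.5, -10.3, -0.9], 0.0809]]
[[ 3.000e-04  9.999e-01  1.470e-02]
 [ 1.000e+00 -4.000e-04  3.300e-03]
 [ 3.300e-03  1.470e-02 -9.999e-01]]
```

View pics/w5.png

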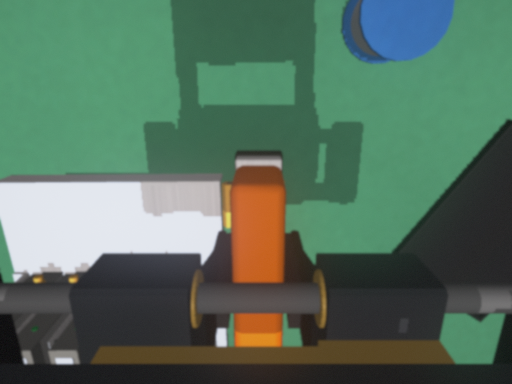

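View pics/s5c.png

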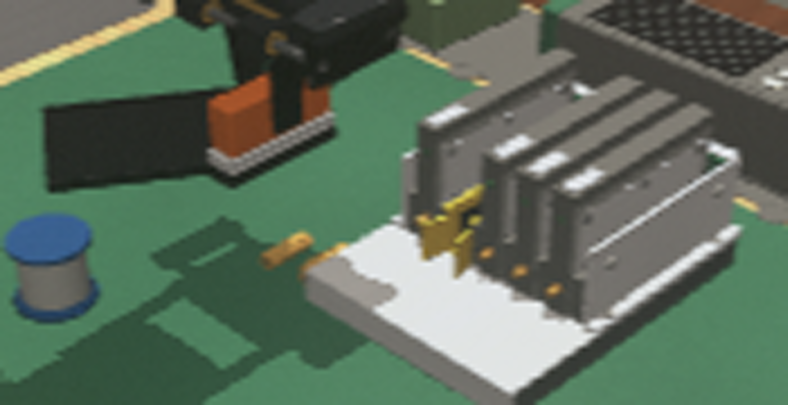

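>>> send_rows(
  motion=[
    [[16,5,0],0.04],
    [[26,5,0],0.06],
    [[31,3,0],0.07],
    [[32,1,0],0.07],
    [[32,-1,0],0.07],
  ],
)

```text
time_s: 13.82
position: [0.519, 0.2554, 0.1323]
tcp_rot: [[0.329, 0.944, 0.008], [0.944, -0.329, -0.001], [0.002, 0.007, -1.0]]
force: [0.5, -0.3, -2.1]
opening: 0.277
```

```bash
python3 -c "
from h import *
from rig import bot
go(.536,.365,.12,57.53);print(bot.read_state()['tcp_rot'].round(4))"
```

```text
t 13.82 pos [0.519  0.2554 0.1323] ang 70.76 | shift mm [109.1 -20.2  12.3] turn rad 0.231 rows>= 3 | F [ 0.5 -0.3 -2.1] op 0.277
[[[36.4, -6.7, 4.1], 0.077], [[35.8, -9.5, 4.1], 0.077], [[34.9, -12.2, 4.1], 0.077]]
[[ 3.295e-01  9.441e-01  7.600e-03]
 [ 9.442e-01 -3.295e-01 -8.000e-04]
 [ 1.800e-03  7.400e-03 -1.000e+00]]
```

>>> send_rows(
  motion=[
    [[28,-5,2],0.06],
    [[26,-6,2],0.06],
    [[22,-5,4],0.05],
    [[14,-3,5],0.03],
    [[4,-1,5],0.01],
  ],
)

```text
time_s: 14.23
position: [0.5388, 0.3581, 0.1095]
tcp_rot: [[0.528, 0.849, 0.006], [0.849, -0.528, 0.0], [0.003, 0.005, -1.0]]
force: [-0.0, 0.2, -1.9]
opening: 0.27
```

```bash
python3 -c "
from h import *
from rig import bot
go(.536,.365,.06,57.53);print(bot.read_state()['tcp_rot'].round(4))"
```

```text
t 14.23 pos [0.5388 0.3581 0.1095] ang 58.15 | shift mm [ 4.2 -6.3 49.5] turn rad 0.0108 rows>= 2 | F [-0.   0.2 -1.9] op 0.27
[[[2.2, -3.0, 24.8], 0.0054], [[2.2, -3.0, 24.8], 0.0054]]
[[ 5.277e-01  8.494e-01  5.900e-03]
 [ 8.494e-01 -5.277e-01  4.000e-04]
 [ 3.400e-03  4.800e-03 -1.000e+00]]
```

>>> send_rows(
  motion=[
    [[2,-2,8],0.005],
    [[1,-1,11],0.004],
    [[1,-1,11],0],
    [[0,0,10],0],
    [[0,0,6],0],
  ],
)

```text
time_s: 14.65
position: [0.5347, 0.3604, 0.056]
tcp_rot: [[0.535, 0.845, -0.001], [0.845, -0.535, -0.004], [-0.004, 0.001, -1.0]]
force: [-0.2, 0.0, -2.5]
opening: 0.27
```

```bash
python3 -c "
from h import *
from rig import bot
go(.536,.365,.036,57.53);print(bot.read_state()['tcp_rot'].round(4))"
```

```text
t 14.65 pos [0.5347 0.3604 0.056 ] ang 57.65 | shift mm [ 4.7 -1.4 20. ] turn rad 0.0021 rows>= 1 | F [-0.2  0.  -2.5] op 0.27
[[[4.6, -1.3, 20.0], 0.0021]]
[[ 0.535   0.8448 -0.0011]
 [ 0.8448 -0.535  -0.0041]
 [-0.004   0.0013 -1.    ]]
```

>>> send_rows(
  motion=[
    [[2,0,4],0.002],
    [[1,0,4],0],
    [[1,0,4],0],
    [[0,0,3],0],
    [[0,0,1],0],
  ],
)

```text
time_s: 15.07
position: [0.5361, 0.3608, 0.036]
tcp_rot: [[0.539, 0.842, -0.005], [0.842, -0.539, -0.006], [-0.008, -0.001, -1.0]]
force: [-0.8, -0.1, -1.5]
opening: 0.272
```

```bash
python3 -c "
from h import *
from rig import bot
go(.536,.365,.036,57.53);print(bot.read_state()['tcp_rot'].round(4))"
```

```text
t 15.07 pos [0.5361 0.3608 0.036 ] ang 57.37 | shift mm [ 3.4 -2.4 -0. ] turn rad -0.0029 rows>= 1 | F [-0.8 -0.1 -1.5] op 0.272
[[[3.4, -2.4, -0.0], -0.0029]]
[[ 0.5393  0.8421 -0.0055]
 [ 0.8421 -0.5393 -0.0064]
 [-0.0084 -0.0011 -1.    ]]
```

>>> send_rows(
  motion=[
    [[0,0,0.5],0],
    [[0,0,0.5],0],
    [[0,0,0.3],0],
    [[0,0,0.3],0],
    [[0,0,0],0],
  ],
)

```text
time_s: 15.48
position: [0.5371, 0.3613, 0.0359]
tcp_rot: [[0.539, 0.842, -0.003], [0.842, -0.539, -0.005], [-0.006, 0.001, -1.0]]
force: [0.4, 0.0, -1.3]
opening: 0.274
```

```bash
python3 -c "
from h import *
go(.536,.365,.036,57.53)"
```

```text
t 15.48 pos [0.5371 0.3613 0.0359] ang 57.38 | shift mm [ 2.5 -2.9 -0.1] turn rad -0.0026 rows>= 1 | F [ 0.4  0.  -1.3] op 0.274
[[[2.5, -2.9, -0.1], -0.0026]]
```

>>> send_rows(
  motion=[
    [[0,0,0.8],0],
    [[0,0,0.8],0],
    [[0,0,0.6],0],
    [[0,0,0.4],0],
    [[0,0,0.2],0],
  ],
)

```text
time_s: 15.9
position: [0.5373, 0.3616, 0.0353]
tcp_rot: [[0.539, 0.842, -0.001], [0.842, -0.539, -0.005], [-0.005, 0.002, -1.0]]
force: [-0.8, 0.0, 1.8]
opening: 0.273
```

>>> send_rows(
  motion=[
    [[0,0,0.2],0],
    [[0,0,0.2],0],
    [[0,0,0.2],0],
    [[0,0,0.2],0],
    [[0,0,0.2],0],
  ],
  gripper=0,
)

```text
time_s: 16.32
position: [0.539, 0.3622, 0.0342]
tcp_rot: [[0.539, 0.842, 0.002], [0.842, -0.539, -0.003], [-0.002, 0.004, -1.0]]
force: [-0.4, -0.1, 0.5]
opening: 0.567
```

>>> send_rows(
  motion=[
    [[0,0,0],0],
    [[0,0,0],0],
    [[0,0,-4],0],
    [[0,0,-10],0],
    [[0,0,-18],0],
  ],
)

```text
time_s: 16.73
position: [0.5364, 0.3611, 0.0636]
tcp_rot: [[0.539, 0.842, -0.005], [0.842, -0.539, -0.007], [-0.009, -0.001, -1.0]]
force: [-0.2, -0.3, -0.2]
opening: 0.943
```

```bash
python3 -c "
from h import *
from rig import bot
go(.536,.365,.16,57.53);print(bot.read_state()['tcp_rot'].round(4))"
```

```text
t 16.73 pos [0.5364 0.3611 0.0636] ang 57.38 | shift mm [  2.3  -2.5 -96.4] turn rad -0.0026 rows>= 3 | F [-0.2 -0.3 -0.2] op 0.943
[[[1.0, -0.8, -32.1], -0.0009], [[1.0, -0.8, -32.1], -0.0009], [[1.0, -0.8, -32.1], -0.0009]]
[[ 0.539   0.8423 -0.0055]
 [ 0.8423 -0.539  -0.0066]
 [-0.0085 -0.0011 -1.    ]]
```

>>> send_rows(
  motion=[
    [[0,0,-24],0],
    [[0,0,-30],0],
    [[-4,2,-34],-0.01],
    [[-14,8,-30],-0.03],
    [[-25,14,-20],-0.05],
  ],
)

```text
time_s: 17.15
position: [0.534, 0.3157, 0.2091]
tcp_rot: [[0.454, 0.891, -0.007], [0.891, -0.454, -0.005], [-0.008, -0.004, -1.0]]
force: [1.2, -0.3, 0.2]
opening: 0.999
```

```bash
python3 -c "
from h import *
from rig import bot
go(.47,.0,.22,90);print(bot.read_state()['tcp_rot'].round(4))"
```

```text
t 17.15 pos [0.534  0.3157 0.2091] ang 63.0 | shift mm [-310.4   86.2   -8.8] turn rad -0.4713 rows>= 9 | F [ 1.2 -0.3  0.2] op 0.999
[[[-34.5, 9.6, -1.2], -0.0524], [[-34.9, 7.8, -1.2], -0.0524], [[-35.3, 5.9, -1.2], -0.0524], [[-35.6, 4.1, -1.2], -0.0524], [[-35.7, 2.2, -1.2], -0.0524], [[-35.8, 0.3, -1.2], -0.0524], [[-35.8, -1.5, -1.2], -0.0524], [[-35.6, -3.4, -1.2], -0.0524], [[-35.4, -5.3, -1.2], -0.0524]]
[[ 0.454   0.891  -0.007 ]
 [ 0.8909 -0.4541 -0.0053]
 [-0.0079 -0.0038 -1.    ]]
```

>>> send_rows(
  motion=[
    [[-34,9,-1],-0.05],
    [[-35,8,-1],-0.05],
    [[-35,6,-1],-0.05],
    [[-35,4,-1],-0.05],
    [[-34,2,0],-0.05],
  ],
)

```text
time_s: 17.57
position: [0.5041, 0.141, 0.2276]
tcp_rot: [[0.2, 0.98, 0.021], [0.98, -0.2, 0.001], [0.005, 0.02, -1.0]]
force: [0.3, -0.1, 0.1]
opening: 1.001
```

>>> send_rows(
  motion=[
    [[-34,0,0],-0.05],
    [[-33,-1,0],-0.05],
    [[-24,-2,0],-0.05],
    [[-14,-2,0],-0.03],
    [[-5,0,0],-0.01],
  ],
)

```text
time_s: 17.98
position: [0.4813, 0.0227, 0.2329]
tcp_rot: [[0.005, 1.0, 0.028], [1.0, -0.004, -0.002], [-0.002, 0.028, -1.0]]
force: [-0.3, -0.0, -0.5]
opening: 1.0
```

```bash
python3 -c "
from h import *
from rig import bot
go(.47,.0,.22,90);print(bot.read_state()['tcp_rot'].round(4))
snap('wrist','w6');snap('side','s6')"
```

```text
t 17.98 pos [0.4813 0.0227 0.2329] ang 89.74 | shift mm [-22.7 -11.6  12.7] turn rad -0.0046 rows>= 1 | F [-0.3 -0.  -0.5] op 1.0
[[[-22.7, -11.2, 12.9], -0.0046]]
[[ 0.0046  0.9996  0.0278]
 [ 1.     -0.0045 -0.0019]
 [-0.0018  0.0279 -0.9996]]
```

View pics/w6.png

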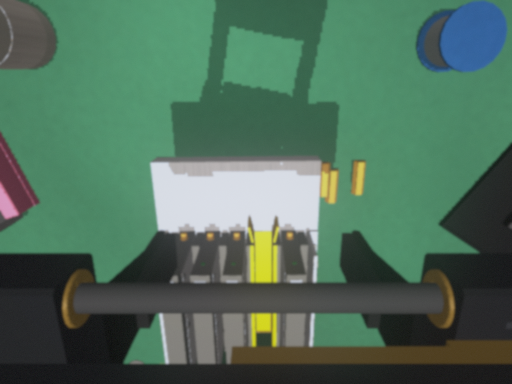

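```bash
python3 -c "
from h import *
k=load('w6')
crop(k['img'],140,145,340,285,3.9,'pics/w6c.png')"
```

```text
(no output)
```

View pics/w6c.png

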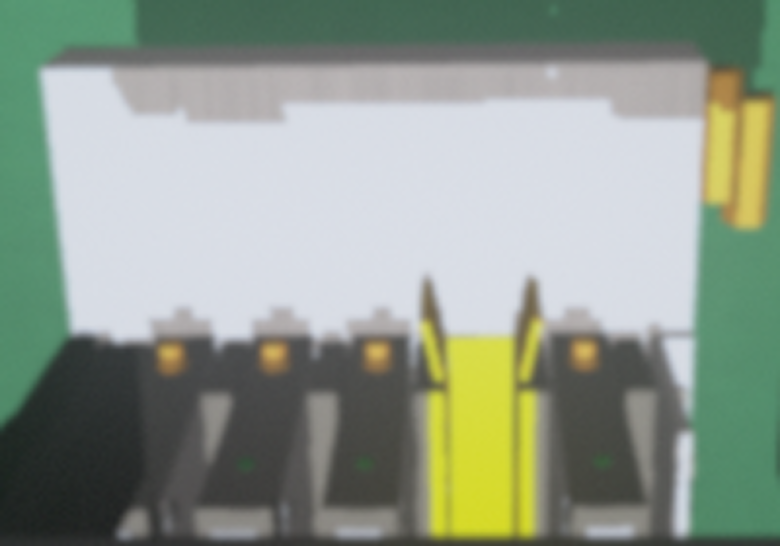

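```bash
cat > rackfit.py <<'E'
from h import *
k=load('w6');T=load('top1')
c=lambda a,b:np.array([(a+.5)/3.9-.5+140,(b+.5)/3.9-.5+145])
tr=lambda a,b:np.array([(a+.5)/5.4-.5+195,(b+.5)/5.4-.5+95])
W=[((42,68),(-.085,-.095,.025)),((706,62),(-.085,.095,.025)),((447,338),(0,.0195,.025)),((517,338),(0,.0405,.025)),((695,335),(0,.095,.025)),
((171,358),(-.008,-.06,.045)),((274,357),(-.008,-.03,.045)),((377,356),(-.008,0,.045)),((585,355),(-.008,.06,.045))]
ow=[(k,c(*a),l) for a,l in W]
r,f=fit(ow,[.572,-.003,0]);print('wrist',r[:2].round(4),np.degrees(r[2]).round(2));print(f.round(1).tolist())
ot=[(T,tr(138,541),(-.085,.095,.025)),(T,tr(465,510),(-.085,-.095,.025)),(T,tr(126,400),(0,.095,.025)),(T,tr(448,370),(0,-.095,.025))]
r,f=fit(ot,[.572,-.003,0]);print('top',r[:2].round(4),np.degrees(r[2]).round(2));print(f.round(1).tolist())
for a in [(447,338),(517,338),(427,278),(531,278)]: print(a,onz(k,c(*a),.025).round(4))
E
python3 rackfit.py
```

```text
wrist [ 0.5719 -0.0021] 1.07
[[-0.3, 3.5], [-0.6, 1.3], [0.1, 0.9], [-0.3, 0.6], [-0.4, 0.4], [0.6, -1.4], [0.5, -1.6], [0.5, -1.9], [0.0, -2.7]]
top [ 0.57   -0.0038] -0.26
[[-0.2, 0.2], [0.1, 0.1], [-0.2, -0.1], [0.3, -0.2]]
(447, 338) [0.5703 0.0172 0.025 ]
(517, 338) [0.5704 0.0387 0.025 ]
(427, 278) [0.5503 0.0114 0.025 ]
(531, 278) [0.5504 0.0428 0.025 ]
```

Run:
```python
from h import *
k=load('w6')
c=lambda a,b:np.array([(a+.5)/3.9-.5+140,(b+.5)/3.9-.5+145])
for a,b in [((447,345),(450,535)),((517,345),(517,535)),((706,62),(695,335)),((42,68),(70,335))]:
    p,q=onz(k,c(*a),.025),onz(k,c(*b),.025);d=q-p;print(p.round(4),q.round(4),np.degrees(np.arctan2(d[1],d[0])).round(2))
# fit with small camera rotation freed
W=[((42,68),(-.085,-.095,.025)),((706,62),(-.085,.095,.025)),((447,338),(0,.0195,.025)),((517,338),(0,.0405,.025)),((695,335),(0,.095,.025)),
((171,358),(-.008,-.06,.045)),((274,357),(-.008,-.03,.045)),((377,356),(-.008,0,.045)),((585,355),(-.008,.06,.045))]
C=-k['R'].T@k['t']
def f(p):
    kk=dict(k);kk['R']=cv2.Rodrigues(np.array([p[3],p[4],0.]))[0]@k['R'];kk['t']=-kk['R']@C
    return np.concatenate([(proj(kk,pose(p[0],p[1],p[2],0,l))[0]-c(*a)) for a,l in W])
r=least_squares(f,[.572,-.003,0,0,0]);print(r.x.round(4),r.fun.reshape(-1,2).round(1).tolist())
```

```text
[0.5727 0.0172 0.025 ] [0.641  0.0176 0.025 ] 0.35
[0.5728 0.0388 0.025 ] [0.641  0.0394 0.025 ] 0.53
[0.4836 0.0918 0.025 ] [0.5695 0.0933 0.025 ] 0.98
[ 0.4846 -0.0979  0.025 ] [ 0.5689 -0.0985  0.025 ] -0.4
[ 0.5616  0.0067  0.0134 -0.0243 -0.0221] [[-1.0, 2.2], [0.4, 1.2], [-0.0, 1.5], [-0.3, 1.2], [-0.1, 1.1], [-0.3, -1.3], [0.2, -1.5], [0.6, -1.8], [0.6, -2.5]]
```

```bash
python3 -c "
from h import *
go(.484,-.295,.22,104)"
```

```text
t 18.08 pos [0.482  0.0236 0.233 ] ang 89.66 | shift mm [-318.6    3.4   13.5] turn rad -0.2502 rows>= 8 | F [ 0.2 -1.2  0.9] op 1.002
[[[-39.8, 0.5, 1.6], -0.0313], [[-39.8, -0.8, 1.6], -0.0313], [[-39.8, -2.0, 1.6], -0.0313], [[-39.7, -3.3, 1.6], -0.0313], [[-39.6, -4.5, 1.6], -0.0313], [[-39.4, -5.7, 1.6], -0.0313], [[-39.2, -7.0, 1.6], -0.0313], [[-39.0, -8.2, 1.6], -0.0313]]
```

>>> send_rows(
  motion=[
    [[-18,0,0],-0.02],
    [[-28,-1,1],-0.03],
    [[-34,-2,1],-0.03],
    [[-34,-3,1],-0.03],
    [[-34,-4,1],-0.03],
  ],
  gripper=0.4,
)

```text
time_s: 18.5
position: [0.481, -0.1204, 0.2321]
tcp_rot: [[-0.15, 0.988, 0.033], [0.989, 0.15, 0.002], [-0.003, 0.033, -0.999]]
force: [0.8, 0.1, 1.4]
opening: 0.705
```

>>> send_rows(
  motion=[
    [[-34,-5,1],-0.03],
    [[-34,-6,1],-0.03],
    [[-30,-6,1],-0.03],
    [[-20,-5,1],-0.02],
    [[-8,-2,0],0],
  ],
)

```text
time_s: 18.92
position: [0.4848, -0.2561, 0.2304]
tcp_rot: [[-0.263, 0.964, 0.039], [0.965, 0.263, -0.001], [-0.012, 0.038, -0.999]]
force: [0.2, 0.6, -0.5]
opening: 0.601
```

```bash
python3 -c "
from h import *
from rig import bot
go(.484,-.295,.22,104);print(bot.read_state()['tcp_rot'].round(4))
snap('wrist','w7')"
```

```text
t 18.92 pos [ 0.4848 -0.2561  0.2304] ang 105.26 | shift mm [-37.2 -11.4  10.4] turn rad 0.022 rows>= 2 | F [ 0.2  0.6 -0.5] op 0.601
[[[-18.7, -5.5, 5.2], 0.011], [[-18.7, -5.3, 5.2], 0.011]]
[[-0.2632  0.9639  0.0394]
 [ 0.9647  0.2635 -0.0012]
 [-0.0115  0.0377 -0.9992]]
```

View pics/w7.png

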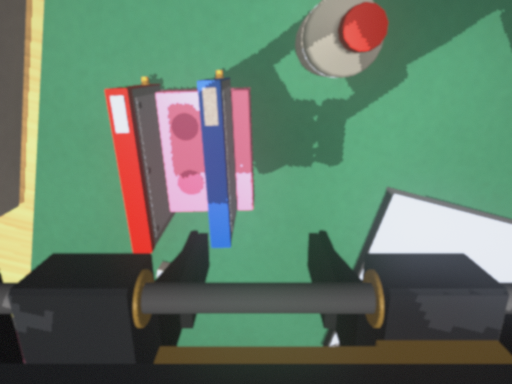

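>>> send_rows(
  motion=[
    [[-5,-3,-3],0.005],
    [[-9,-3,-3],0.005],
    [[-9,-3,-3],0.005],
    [[-8,-3,-3],0.005],
    [[-4,-3,-3],0],
  ],
)

```text
time_s: 19.38
position: [0.479, -0.2902, 0.2468]
tcp_rot: [[-0.245, 0.969, 0.038], [0.969, 0.245, 0.002], [-0.007, 0.038, -0.999]]
force: [0.4, -0.0, 0.1]
opening: 0.597
```

```bash
python3 -c "
from h import *
from rig import bot
go(.484,-.295,.22,104);print(bot.read_state()['tcp_rot'].round(4))
k=load('w7');crop(k['img'],95,60,265,260,2.9,'pics/w7c.png')"
```

```text
t 19.38 pos [ 0.479  -0.2902  0.2468] ang 104.2 | shift mm [-5.7  2.7 26.9] turn rad 0.0035 rows>= 1 | F [ 0.4 -0.   0.1] op 0.597
[[[-5.9, 3.7, 26.8], 0.0035]]
[[-0.2453  0.9687  0.0381]
 [ 0.9694  0.2454  0.0024]
 [-0.007   0.0376 -0.9993]]
```

View pics/w7c.png

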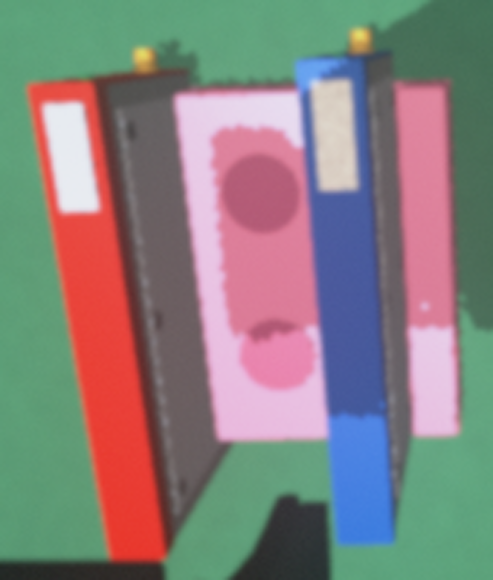

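Run:
```python
from h import *
k=load('w7');T=load('top1');S=load('side1')
c=lambda a,b:np.array([(a+.5)/2.9-.5+95,(b+.5)/2.9-.5+60])
tf=lambda a,b:np.array([(a+.5)/3.5-.5+310,(b+.5)/3.5-.5+130])
pts=[(297,62),(364,58),(394,542),(338,545)]
P=np.array([onz(k,c(*p),.105) for p in pts]);print(P.round(4).tolist(),P.mean(0).round(4))
print([np.linalg.norm(P[i]-P[(i+1)%4]).round(4) for i in range(4)])
v=P[2]+P[3]-P[0]-P[1];print('yaw',np.degrees(np.arctan2(v[1],v[0])))
Q=np.array([onz(T,tf(*p),.105) for p in [(186,240),(163,250),(95,84),(115,78)]])
print('top',Q.mean(0).round(4),[np.linalg.norm(Q[i]-Q[(i+1)%4]).round(4) for i in range(4)])
# height: triangulate top centre of ends using wrist + top cam
e=lambda ps,f:(f(*ps[0])+f(*ps[1]))/2
print('tri front',tri((k,e(pts[:2],c)),(T,e([(186,240),(163,250)],tf))),'rear',tri((k,e(pts[2:],c)),(T,e([(95,84),(115,78)],tf))))
```

```text
[[0.418, -0.3258, 0.105], [0.4121, -0.3082, 0.105], [0.5561, -0.2646, 0.105], [0.5621, -0.282, 0.105]] [ 0.4871 -0.2952  0.105 ]
[np.float64(0.0186), np.float64(0.1505), np.float64(0.0184), np.float64(0.1506)]
yaw 16.86889598934172
top [ 0.4861 -0.2954  0.105 ] [np.float64(0.0213), np.float64(0.1517), np.float64(0.018), np.float64(0.1495)]
tri front (array([ 0.41667255, -0.31994661,  0.08300568]), [0.14139207730284828, 0.039549238097669734]) rear (array([ 0.5559653 , -0.27432989,  0.11252904]), [1.4940118008271541, 0.4707082656565452])
```

```bash
python3 -c "
from h import *
go(.487,-.295,.13,106.9)"
```

```text
t 19.38 pos [ 0.479  -0.2902  0.2468] ang 104.2 | shift mm [ -5.8   2.2 117. ] turn rad -0.0471 rows>= 3 | F [ 0.4 -0.   0.1] op 0.597
[[[-2.2, 2.2, 38.9], -0.0157], [[-2.2, 2.2, 38.9], -0.0157], [[-2.3, 2.1, 38.9], -0.0157]]
```

>>> send_rows(
  motion=[
    [[-1,0,12],-0.012],
    [[-1,0,22],-0.012],
    [[-1,0,25],-0.012],
    [[-1,0,22],-0.012],
    [[-1,0,15],0],
  ],
)

```text
time_s: 19.8
position: [0.4884, -0.2999, 0.1565]
tcp_rot: [[-0.293, 0.955, 0.052], [0.956, 0.294, -0.01], [-0.025, 0.046, -0.999]]
force: [-0.4, -0.2, -0.4]
opening: 0.597
```

```bash
python3 -c "
from h import *
from rig import bot
go(.487,-.295,.07,106.9);print(bot.read_state()['tcp_rot'].round(4))"
```

```text
t 19.8 pos [ 0.4884 -0.2999  0.1565] ang 107.07 | shift mm [ 7.2 -3.9 86.3] turn rad 0.003 rows>= 3 | F [-0.4 -0.2 -0.4] op 0.597
[[[1.7, 0.0, 28.8], 0.001], [[1.7, 0.0, 28.8], 0.001], [[1.7, 0.0, 28.8], 0.001]]
[[-0.2935  0.9546  0.0515]
 [ 0.9556  0.2943 -0.01  ]
 [-0.0248  0.0463 -0.9986]]
```

>>> send_rows(
  motion=[
    [[0,-3,-15],0],
    [[1,-3,-15],0],
    [[1,-3,-15],0],
    [[1,-3,-15],0],
    [[1,-3,-15],0],
  ],
)

```text
time_s: 20.22
position: [0.4649, -0.2957, 0.2249]
tcp_rot: [[-0.295, 0.955, 0.037], [0.955, 0.295, 0.006], [-0.005, 0.037, -0.999]]
force: [0.3, -0.5, -0.2]
opening: 0.599
```

```bash
python3 -c "
from h import *
from rig import bot
go(.487,-.295,.07,106.9);s=bot.read_state();print(s['tcp_rot'].round(4),s['joint_positions'].round(2),s['tau'].round(1))"
```

```text
t 20.22 pos [ 0.4649 -0.2957  0.2249] ang 107.16 | shift mm [ -5.   15.6 155.6] turn rad 0.0045 rows>= 4 | F [ 0.3 -0.5 -0.2] op 0.599
[[[-1.5, 5.3, 38.7], 0.0011], [[-1.5, 5.3, 38.7], 0.0011], [[-1.5, 5.3, 38.7], 0.0011], [[-1.5, 5.3, 38.7], 0.0011]]
[[-0.295   0.9548  0.0366]
 [ 0.9555  0.295   0.0057]
 [-0.0054  0.0366 -0.9993]] [ -45.05   23.72   93.83    1.95   61.21 -153.13] [  0.3 -36.2 -16.1   0.   -0.3   0. ]
```

>>> send_rows(
  motion=[
    [[0,0,4],0],
    [[0,1,7],0],
    [[0,1,8],0],
    [[0,1,8],0],
    [[0,1,8],0],
  ],
)

```text
time_s: 20.63
position: [0.472, -0.2957, 0.1918]
tcp_rot: [[-0.295, 0.955, 0.044], [0.955, 0.295, -0.001], [-0.014, 0.041, -0.999]]
force: [-0.9, -0.2, 0.0]
opening: 0.6
```

```bash
python3 -c "
from h import *
from rig import bot
go(.487,-.295,.07,106.9);s=bot.read_state();print(s['tcp_rot'].round(4))"
```

```text
t 20.63 pos [ 0.472  -0.2957  0.1918] ang 107.15 | shift mm [ -2.1   9.5 122.3] turn rad 0.0043 rows>= 4 | F [-0.9 -0.2  0. ] op 0.6
[[[-0.9, 3.6, 30.5], 0.0011], [[-0.9, 3.6, 30.5], 0.0011], [[-0.9, 3.6, 30.5], 0.0011], [[-0.9, 3.6, 30.5], 0.0011]]
[[-2.948e-01  9.546e-01  4.350e-02]
 [ 9.555e-01  2.951e-01 -8.000e-04]
 [-1.360e-02  4.140e-02 -9.991e-01]]
```

>>> send_rows(
  motion=[
    [[0,-4,0],0],
    [[0,-10,0],0],
    [[0,-18,0],0],
    [[0,-26,0],0],
    [[0,0,0],0],
  ],
)

```text
time_s: 21.05
position: [0.4119, -0.3103, 0.1823]
tcp_rot: [[-0.3, 0.953, 0.034], [0.954, 0.3, 0.009], [-0.002, 0.035, -0.999]]
force: [-1.0, 0.4, 0.5]
opening: 0.599
```

>>> send_rows(
  motion=[
    [[0,0,0],0],
    [[0,28,0],0],
    [[0,18,0],0],
    [[0,8,0],0],
    [[0,2,0],0],
  ],
)

```text
time_s: 21.47
position: [0.4642, -0.2944, 0.1836]
tcp_rot: [[-0.294, 0.955, 0.032], [0.956, 0.293, 0.01], [0.0, 0.034, -0.999]]
force: [-0.4, -0.1, -0.6]
opening: 0.599
```

```bash
python3 -c "
from h import *
from rig import bot
go(.487,-.295,.07,106.9);s=bot.read_state();print(s['tcp_rot'].round(4))"
```

```text
t 21.47 pos [ 0.4642 -0.2944  0.1836] ang 107.07 | shift mm [ -7.3  17.8 114.2] turn rad 0.003 rows>= 3 | F [-0.4 -0.1 -0.6] op 0.599
[[[-2.4, 7.2, 37.9], 0.001], [[-2.4, 7.2, 37.9], 0.001], [[-2.4, 7.2, 37.9], 0.001]]
[[-2.936e-01  9.554e-01  3.210e-02]
 [ 9.559e-01  2.934e-01  1.020e-02]
 [ 3.000e-04  3.370e-02 -9.994e-01]]
```

>>> send_rows(
  motion=[
    [[-3,8,14],0],
    [[-2,4,14],0],
    [[-1,1,14],0],
    [[0,0,12],0],
    [[0,0,8],0],
  ],
)

```text
time_s: 21.88
position: [0.4827, -0.297, 0.1223]
tcp_rot: [[-0.298, 0.954, 0.036], [0.955, 0.298, 0.005], [-0.006, 0.036, -0.999]]
force: [-0.5, -0.1, -1.1]
opening: 0.601
```

```bash
python3 -c "
from h import *
from rig import bot
go(.487,-.295,.07,106.9);s=bot.read_state();print(s['tcp_rot'].round(4))"
```

```text
t 21.88 pos [ 0.4827 -0.297   0.1223] ang 107.34 | shift mm [ 1.   2.8 52.4] turn rad 0.0076 rows>= 2 | F [-0.5 -0.1 -1.1] op 0.601
[[[0.3, 2.3, 26.1], 0.0038], [[0.3, 2.3, 26.1], 0.0038]]
[[-0.298   0.9539  0.036 ]
 [ 0.9546  0.298   0.0046]
 [-0.0063  0.0358 -0.9993]]
```

>>> send_rows(
  motion=[
    [[0,3,10],0.004],
    [[0,0,10],0.002],
    [[0,0,10],0],
    [[0,0,8],0],
    [[0,-1,5],0],
  ],
)

```text
time_s: 22.3
position: [0.4857, -0.2961, 0.0753]
tcp_rot: [[-0.292, 0.956, 0.035], [0.956, 0.292, 0.005], [-0.006, 0.035, -0.999]]
force: [0.4, 0.6, -0.1]
opening: 0.601
```

```bash
python3 -c "
from h import *
from rig import bot
go(.487,-.295,.07,106.9);s=bot.read_state();print(s['tcp_rot'].round(4))
k=snap('wrist','w8')"
```

```text
t 22.3 pos [ 0.4857 -0.2961  0.0753] ang 106.98 | shift mm [0.7 1.4 5.4] turn rad 0.0013 rows>= 1 | F [ 0.4  0.6 -0.1] op 0.601
[[[0.7, 1.6, 5.3], 0.0013]]
[[-0.292   0.9558  0.0351]
 [ 0.9564  0.292   0.0049]
 [-0.0056  0.035  -0.9994]]
```

View pics/w8.png

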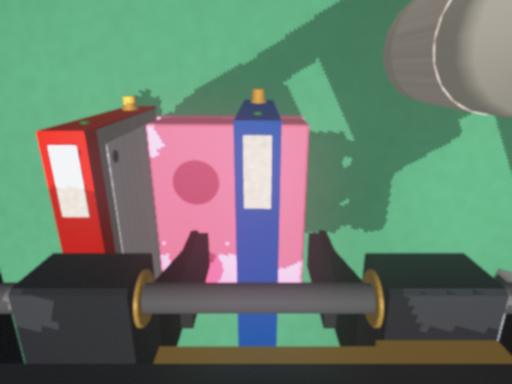

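>>> send_rows(
  motion=[
    [[0,0.5,2],0],
    [[0,0,1.5],0],
    [[0,0,0.5],0],
    [[0,0,0],0],
    [[0,0,0],0],
  ],
  gripper=1,
)

```text
time_s: 22.77
position: [0.4858, -0.2961, 0.0705]
tcp_rot: [[-0.292, 0.956, 0.034], [0.957, 0.292, 0.005], [-0.005, 0.034, -0.999]]
force: [0.3, -1.2, 0.1]
opening: 0.307
```

>>> send_rows(
  motion=[
    [[0,0,0],0],
    [[0,0,0],0],
    [[0,0,0],0],
    [[0,0,0],0],
    [[0,0,0],0],
  ],
)

```text
time_s: 23.18
position: [0.486, -0.2962, 0.071]
tcp_rot: [[-0.292, 0.956, 0.035], [0.957, 0.292, 0.005], [-0.006, 0.035, -0.999]]
force: [0.5, -1.0, -1.7]
opening: 0.201
```

```bash
python3 -c "
from h import *
from rig import bot
go(.487,-.295,.07,106.9);s=bot.read_state();print(s['tcp_rot'].round(4))"
```

```text
t 23.18 pos [ 0.486  -0.2962  0.071 ] ang 106.96 | shift mm [0.9 1.3 1.1] turn rad 0.001 rows>= 1 | F [ 0.5 -1.  -1.7] op 0.201
[[[0.9, 1.4, 1.0], 0.001]]
[[-0.2917  0.9559  0.035 ]
 [ 0.9565  0.2917  0.0046]
 [-0.0058  0.0348 -0.9994]]
```

```bash
python3 -c "
from h import *
T=load('top1');S=load('side1')
print(tri((T,(334,220)),(S,(288,229))))
go(.486,-.296,.13,107)"
```

```text
(array([ 0.35617436, -0.22223942,  0.14295902]), [0.4350035347996964, 0.5454244304703296])
t 23.18 pos [ 0.486  -0.2962  0.071 ] ang 106.96 | shift mm [ -0.1   2.2 -59. ] turn rad -0.0007 rows>= 2 | F [ 0.5 -1.  -1.7] op 0.201
[[[0.1, 0.1, -29.5], -0.0004], [[0.1, 0.1, -29.5], -0.0004]]
```

>>> send_rows(
  motion=[
    [[0,0,-5],0],
    [[0,0,-9],0],
    [[0,0,-11],0],
    [[0,0,-12],0],
    [[0,0,-12],0],
  ],
)

```text
time_s: 23.6
position: [0.4821, -0.2949, 0.1206]
tcp_rot: [[-0.292, 0.956, 0.029], [0.956, 0.292, 0.01], [0.001, 0.031, -1.0]]
force: [-0.7, -0.6, -2.3]
opening: 0.203
```

```bash
python3 -c "
from h import *
from rig import bot
go(.475,.027,.155,90.4);s=bot.read_state();print(s['tcp_rot'].round(4))"
```

```text
t 23.6 pos [ 0.4821 -0.2949  0.1206] ang 106.97 | shift mm [310.   88.2 -31.5] turn rad 0.2892 rows>= 9 | F [-0.7 -0.6 -2.3] op 0.203
[[[34.4, 9.7, -3.8], 0.0321], [[34.7, 8.6, -3.8], 0.0321], [[35.0, 7.5, -3.8], 0.0321], [[35.2, 6.3, -3.8], 0.0321], [[35.4, 5.2, -3.8], 0.0321], [[35.5, 4.1, -3.8], 0.0321], [[35.7, 2.9, -3.8], 0.0321], [[35.7, 1.8, -3.8], 0.0321], [[35.8, 0.6, -3.8], 0.0321]]
[[-2.918e-01  9.560e-01  2.900e-02]
 [ 9.565e-01  2.917e-01  9.600e-03]
 [ 7.000e-04  3.050e-02 -9.995e-01]]
```

>>> send_rows(
  motion=[
    [[10,6,-3],0.01],
    [[18,9,-4],0.02],
    [[25,11,-4],0.025],
    [[28,11,-4],0.03],
    [[28,9,-4],0.03],
  ],
)

```text
time_s: 24.02
position: [0.5025, -0.1839, 0.1498]
tcp_rot: [[-0.166, 0.985, 0.041], [0.986, 0.166, -0.003], [-0.01, 0.04, -0.999]]
force: [-0.1, -0.5, -2.4]
opening: 0.201
```

```bash
python3 -c "
from h import *
from rig import bot
go(.470,.024,.155,90.4);s=bot.read_state();print(s['tcp_rot'].round(4))"
```

```text
t 24.02 pos [ 0.5025 -0.1839  0.1498] ang 99.55 | shift mm [210.4   2.7  -7.2] turn rad 0.1597 rows>= 6 | F [-0.1 -0.5 -2.4] op 0.201
[[[35.1, 0.4, -0.9], 0.0266], [[35.1, -0.5, -0.9], 0.0266], [[35.0, -1.5, -0.9], 0.0266], [[35.0, -2.4, -0.9], 0.0266], [[34.9, -3.3, -0.9], 0.0266], [[34.8, -4.3, -0.9], 0.0266]]
[[-0.1659  0.9853  0.041 ]
 [ 0.9861  0.1661 -0.0032]
 [-0.01    0.0399 -0.9992]]
```

>>> send_rows(
  motion=[
    [[20,-7,-1],0.025],
    [[22,-8,-1],0.025],
    [[26,-8,-1],0.025],
    [[28,-6,0],0.025],
    [[28,-4,0],0.02],
  ],
)

```text
time_s: 24.43
position: [0.4575, -0.06, 0.1572]
tcp_rot: [[-0.04, 0.998, 0.052], [0.999, 0.041, -0.008], [-0.01, 0.052, -0.999]]
force: [-0.4, 0.9, -2.5]
opening: 0.204
```

```bash
python3 -c "
from h import *
from rig import bot
go(.470,.024,.155,90.4);s=bot.read_state();print(s['tcp_rot'].round(4))"
```

```text
t 24.43 pos [ 0.4575 -0.06    0.1572] ang 92.31 | shift mm [83.4 15.8  2.2] turn rad 0.0333 rows>= 3 | F [-0.4  0.9 -2.5] op 0.204
[[[27.8, 5.3, 0.7], 0.0111], [[27.9, 5.0, 0.7], 0.0111], [[27.9, 4.7, 0.7], 0.0111]]
[[-0.0403  0.9978  0.052 ]
 [ 0.9991  0.0408 -0.0081]
 [-0.0102  0.0516 -0.9986]]
```

>>> send_rows(
  motion=[
    [[24,4,1],0.011],
    [[20,3,1],0.011],
    [[16,2,1],0.008],
    [[9,1,0],0.003],
    [[3,0,0],0],
  ],
)

```text
time_s: 24.85
position: [0.4606, 0.0212, 0.1592]
tcp_rot: [[-0.009, 0.999, 0.051], [1.0, 0.009, -0.006], [-0.006, 0.051, -0.999]]
force: [-0.0, -0.6, -3.2]
opening: 0.199
```

```bash
python3 -c "
from h import *
from rig import bot
snap('wrist','w9')
go(.470,.027,.155,90.4);s=bot.read_state();print(s['tcp_rot'].round(4))"
```

```text
t 24.9 pos [0.4605 0.0212 0.1593] ang 90.51 | shift mm [5.7 9.3 4.7] turn rad 0.002 rows>= 1 | F [ 0.5  0.6 -3.2] op 0.204
[[[5.7, 9.5, 4.3], 0.002]]
[[-0.0089  0.9986  0.0514]
 [ 0.9999  0.0092 -0.0059]
 [-0.0063  0.0513 -0.9987]]
```

View pics/w9.png

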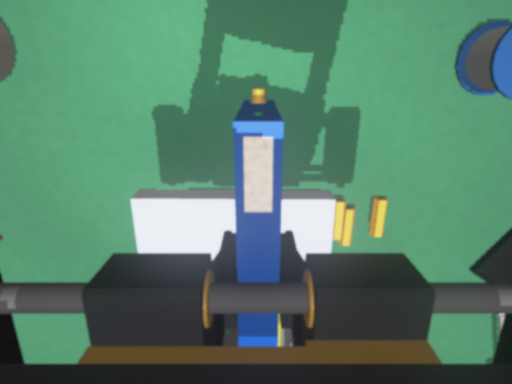

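>>> send_rows(
  motion=[
    [[2,2,8],0],
    [[1,1,11],0],
    [[1,0,11],0],
    [[1,0,10],0],
    [[0,0,7],0],
  ],
)

```text
time_s: 25.32
position: [0.4698, 0.0232, 0.1133]
tcp_rot: [[-0.007, 0.998, 0.061], [1.0, 0.008, -0.009], [-0.009, 0.061, -0.998]]
force: [-0.3, 0.6, -3.4]
opening: 0.208
```

```bash
python3 -c "
from h import *
from rig import bot
go(.466,.027,.089,90.4);s=bot.read_state();print(s['tcp_rot'].round(4))"
```

```text
t 25.32 pos [0.4698 0.0232 0.1133] ang 90.41 | shift mm [ 4.1 -5.2 24. ] turn rad 0.0002 rows>= 1 | F [-0.3  0.6 -3.4] op 0.208
[[[3.8, -3.8, 24.3], 0.0002]]
[[-0.0072  0.9981  0.0611]
 [ 0.9999  0.0077 -0.0088]
 [-0.0093  0.061  -0.9981]]
```

>>> send_rows(
  motion=[
    [[1,-4,0],0],
    [[0,-10,0],0],
    [[0,-18,0],0],
    [[0,-26,0],0],
    [[0,0,0],0],
  ],
)

```text
time_s: 25.73
position: [0.4083, 0.0218, 0.1082]
tcp_rot: [[-0.004, 0.998, 0.058], [1.0, 0.005, -0.009], [-0.009, 0.058, -0.998]]
force: [-2.2, 1.1, -2.6]
opening: 0.203
```

>>> send_rows(
  motion=[
    [[0,0,0],0],
    [[0,26,0],0],
    [[0,16,0],0],
    [[0,7,0],0],
    [[0,1,0],0],
  ],
)

```text
time_s: 26.15
position: [0.4545, 0.0217, 0.1125]
tcp_rot: [[-0.002, 0.999, 0.054], [1.0, 0.002, -0.008], [-0.008, 0.054, -0.999]]
force: [0.5, 0.1, -3.1]
opening: 0.205
```

```bash
python3 -c "
from h import *
from rig import bot
go(.466,.027,.089,90.4);s=bot.read_state();print(s['tcp_rot'].round(4))"
```

```text
t 26.15 pos [0.4545 0.0217 0.1125] ang 90.11 | shift mm [ 5.5 10.2 24. ] turn rad -0.005 rows>= 1 | F [ 0.5  0.1 -3.1] op 0.205
[[[5.3, 11.5, 23.5], -0.005]]
[[-0.002   0.9985  0.0538]
 [ 1.      0.0025 -0.0084]
 [-0.0085  0.0538 -0.9985]]
```

>>> send_rows(
  motion=[
    [[2,2,4],-0.003],
    [[2,1,5],-0.002],
    [[1,1,5],0],
    [[0.5,0,4],0],
    [[0,0,2],0],
  ],
)

```text
time_s: 26.57
position: [0.4573, 0.0279, 0.091]
tcp_rot: [[-0.008, 0.999, 0.051], [1.0, 0.008, -0.008], [-0.008, 0.051, -0.999]]
force: [-0.6, -0.2, -2.5]
opening: 0.208
```

```bash
python3 -c "
from h import *
from rig import bot
go(.466,.027,.0895,90.4);s=bot.read_state();print(s['tcp_rot'].round(4))
k=snap('wrist','w10');k2=snap('side','s10');crop(k2['img'],190,140,345,240,5,'pics/s10c.png')"
```

```text
t 26.57 pos [0.4573 0.0279 0.091 ] ang 90.45 | shift mm [-0.9  8.6  1.9] turn rad 0.0008 rows>= 1 | F [-0.6 -0.2 -2.5] op 0.208
[[[-0.9, 8.7, 1.5], 0.0008]]
[[-0.0078  0.9987  0.0511]
 [ 0.9999  0.0082 -0.008 ]
 [-0.0084  0.0511 -0.9987]]
```

View pics/w10.png

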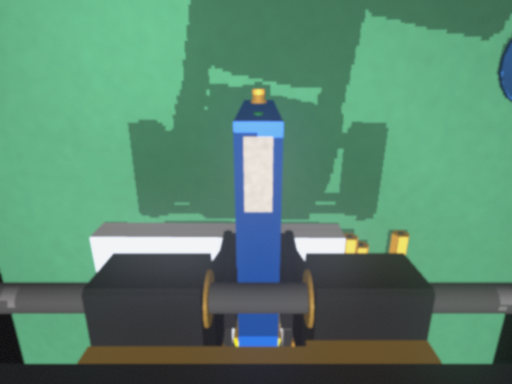

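View pics/s10c.png

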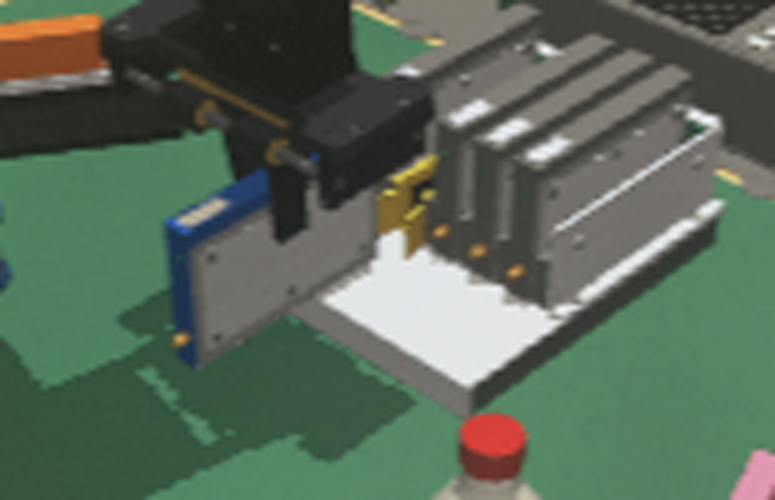

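```bash
python3 -c "
from h import *
crop(load('w10')['img'],215,305,305,350,8,'pics/w10c.png')"
```

```text
(no output)
```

View pics/w10c.png

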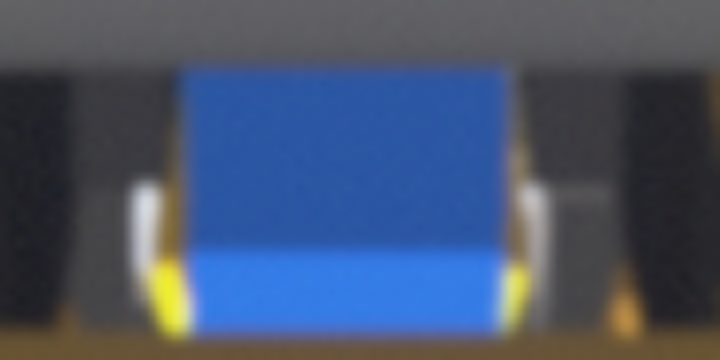

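>>> send_rows(
  motion=[
    [[-0.5,6,0.3],0],
    [[-0.2,8,0.2],0],
    [[0,8,0],0],
    [[0,8,0],0],
    [[0,4,0],0],
  ],
)

```text
time_s: 27.08
position: [0.4937, 0.0272, 0.0923]
tcp_rot: [[-0.007, 0.999, 0.05], [1.0, 0.008, -0.008], [-0.008, 0.05, -0.999]]
force: [0.2, 0.7, -2.6]
opening: 0.202
```

```bash
python3 -c "
from h import *
from rig import bot
go(.548,.0273,.0895,90.4);s=bot.read_state();print(s['tcp_rot'].round(4),s['moment'].round(2))"
```

```text
t 27.08 pos [0.4937 0.0272 0.0923] ang 90.41 | shift mm [-0.3 54.1  5.6] turn rad 0.0002 rows>= 2 | F [ 0.2  0.7 -2.6] op 0.202
[[[-0.2, 27.1, 1.4], 0.0001], [[-0.2, 27.1, 1.4], 0.0001]]
[[-0.0072  0.9987  0.0502]
 [ 0.9999  0.0076 -0.0078]
 [-0.0082  0.0501 -0.9987]] [0.05 0.05 0.01]
```

>>> send_rows(
  motion=[
    [[0,6,0.6],0],
    [[0,7,0.8],0],
    [[0,8,0.8],0],
    [[0,8,0.8],0],
    [[0,6,0.6],0],
  ],
)

```text
time_s: 27.5
position: [0.5334, 0.0275, 0.0907]
tcp_rot: [[-0.007, 0.999, 0.052], [1.0, 0.008, -0.008], [-0.008, 0.052, -0.999]]
force: [-0.1, -0.1, -3.8]
opening: 0.207
```

```bash
python3 -c "
from h import *
from rig import bot
go(.548,.0275,.0885,90.4);s=bot.read_state();print(s['tcp_rot'].round(4),s['moment'].round(2))"
```

```text
t 27.5 pos [0.5334 0.0275 0.0907] ang 90.42 | shift mm [-0.  14.4  3. ] turn rad 0.0003 rows>= 1 | F [-0.1 -0.1 -3.8] op 0.207
[[[-0.1, 14.6, 2.2], 0.0003]]
[[-0.0073  0.9986  0.0516]
 [ 0.9999  0.0077 -0.008 ]
 [-0.0084  0.0515 -0.9986]] [ 0.03  0.02 -0.03]
```

>>> send_rows(
  motion=[
    [[0,5,0.8],0],
    [[0,4,1],0],
    [[0,2,1],0],
    [[0,0,1],0],
    [[0,0,0.8],0],
  ],
)

```text
time_s: 27.92
position: [0.5485, 0.0273, 0.0865]
tcp_rot: [[-0.007, 0.998, 0.054], [1.0, 0.008, -0.008], [-0.009, 0.054, -0.998]]
force: [0.6, 1.1, 3.4]
opening: 0.205
```

```bash
python3 -c "
from h import *
from rig import bot
go(.548,.0275,.086,90.4);s=bot.read_state();print(s['tcp_rot'].round(4),s['moment'].round(2))"
```

```text
t 27.92 pos [0.5485 0.0273 0.0865] ang 90.42 | shift mm [ 0.2 -0.6  0.5] turn rad 0.0004 rows>= 1 | F [0.6 1.1 3.4] op 0.205
[[[0.2, -0.5, 0.5], 0.0004]]
[[-0.0074  0.9985  0.0543]
 [ 0.9999  0.0078 -0.0084]
 [-0.0088  0.0542 -0.9985]] [ 0.1   0.19 -0.04]
```

>>> send_rows(
  motion=[
    [[0,0,0.2],0],
    [[0,0,0],0],
    [[0,0,0],0],
    [[0,0,0],0],
    [[0,0,0],0],
  ],
  gripper=0.4,
)

```text
time_s: 28.33
position: [0.5481, 0.0273, 0.0874]
tcp_rot: [[-0.007, 0.998, 0.055], [1.0, 0.008, -0.009], [-0.009, 0.055, -0.998]]
force: [0.2, 0.9, -0.4]
opening: 0.498
```

>>> send_rows(
  motion=[
    [[0,-0.5,-4],0],
    [[0,-0.5,-8],0],
    [[0,-1,-12],0],
    [[0,-1,-14],0],
    [[0,-1,-14],0],
  ],
)

```text
time_s: 28.75
position: [0.5385, 0.0279, 0.1399]
tcp_rot: [[-0.007, 0.999, 0.048], [1.0, 0.008, -0.008], [-0.008, 0.048, -0.999]]
force: [0.5, -0.3, 0.3]
opening: 0.6
```

```bash
python3 -c "
from h import *
from rig import bot
go(.435,.0275,.16,90.4);s=bot.read_state();print(s['tcp_rot'].round(4),s['moment'].round(2))"
```

```text
t 28.75 pos [0.5385 0.0279 0.1399] ang 90.41 | shift mm [   0.2 -102.4  -25. ] turn rad 0.0003 rows>= 3 | F [ 0.5 -0.3  0.3] op 0.6
[[[0.1, -34.5, -6.7], 0.0001], [[0.1, -34.5, -6.7], 0.0001], [[0.1, -34.5, -6.7], 0.0001]]
[[-0.0072  0.9988  0.0484]
 [ 0.9999  0.0076 -0.0077]
 [-0.0081  0.0484 -0.9988]] [-0.01  0.08 -0.02]
```

>>> send_rows(
  motion=[
    [[0,-10,-6],0],
    [[0,-20,-6],0],
    [[0,-26,-6],0],
    [[0,-26,-4],0],
    [[0,-14,0],0],
  ],
  gripper=1,
)

```text
time_s: 29.17
position: [0.4414, 0.0269, 0.1625]
tcp_rot: [[-0.008, 0.998, 0.062], [1.0, 0.009, -0.01], [-0.011, 0.062, -0.998]]
force: [-0.5, 0.1, 0.7]
opening: 0.31
```

```bash
python3 -c "
from h import *
from rig import bot
go(.435,.0275,.07,90.4);s=bot.read_state();print(s['tcp_rot'].round(4),s['moment'].round(2))
k=snap('wrist','w11')"
```

```text
t 29.17 pos [0.4414 0.0269 0.1625] ang 90.47 | shift mm [  1.7 -12.1  91.9] turn rad 0.0013 rows>= 3 | F [-0.5  0.1  0.7] op 0.31
[[[0.2, -2.1, 30.8], 0.0004], [[0.2, -2.1, 30.8], 0.0004], [[0.2, -2.1, 30.8], 0.0004]]
[[-0.0083  0.998   0.0621]
 [ 0.9999  0.0089 -0.01  ]
 [-0.0106  0.062  -0.998 ]] [0.04 0.07 0.04]
```

View pics/w11.png

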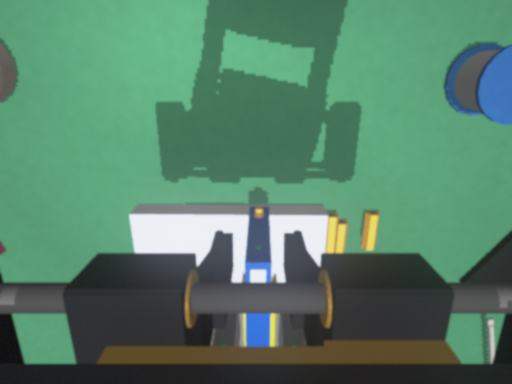

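```bash
python3 -c "
from h import *
k=load('w11');print(onz(k,(246,262),.12).round(4),onz(k,(271,262),.12).round(4),onz(k,(258,208),.049).round(4))"
```

```text
[0.4752 0.0183 0.12  ] [0.4749 0.0355 0.12  ] [0.4663 0.0257 0.049 ]
```

>>> send_rows(
  motion=[
    [[0,-2,8],0],
    [[0,-3,12],0],
    [[0,-3,14],0],
    [[0,-3,14],0],
    [[0,-2,12],0],
  ],
)

```text
time_s: 29.63
position: [0.4324, 0.0259, 0.1015]
tcp_rot: [[-0.008, 0.997, 0.07], [1.0, 0.009, -0.012], [-0.012, 0.07, -0.997]]
force: [-0.0, 0.4, 0.6]
opening: 0.009
```

```bash
python3 -c "
from h import *
from rig import bot
go(.435,.0275,.07,90.4);s=bot.read_state();print(s['tcp_rot'].round(4),s['moment'].round(2))"
```

```text
t 29.63 pos [0.4324 0.0259 0.1015] ang 90.45 | shift mm [ 2.   0.4 31.6] turn rad 0.001 rows>= 1 | F [-0.   0.4  0.6] op 0.009
[[[1.6, 2.7, 31.5], 0.001]]
[[-0.0079  0.9975  0.0705]
 [ 0.9999  0.0088 -0.0118]
 [-0.0124  0.0704 -0.9974]] [0.05 0.04 0.04]
```

>>> send_rows(
  motion=[
    [[0.5,1,8],0],
    [[0.5,0,8],0],
    [[0.5,0,7],0],
    [[0,0,4],0],
    [[0,0,1],0],
  ],
)

```text
time_s: 30.05
position: [0.4378, 0.0268, 0.0681]
tcp_rot: [[-0.008, 0.998, 0.069], [1.0, 0.008, -0.011], [-0.012, 0.069, -0.998]]
force: [0.4, -0.2, -1.0]
opening: 0.006
```

```bash
python3 -c "
from h import *
from rig import bot
go(.46,.0275,.072,90.4);s=bot.read_state();print(s['tcp_rot'].round(4),s['moment'].round(2))"
```

```text
t 30.05 pos [0.4378 0.0268 0.0681] ang 90.43 | shift mm [ 0.5 22.4 -2.3] turn rad 0.0006 rows>= 1 | F [ 0.4 -0.2 -1. ] op 0.006
[[[0.5, 22.2, -3.9], 0.0006]]
[[-0.0076  0.9976  0.0689]
 [ 0.9999  0.0084 -0.0114]
 [-0.012   0.0688 -0.9976]] [0.02 0.05 0.01]
```

>>> send_rows(
  motion=[
    [[0.3,4,0],0],
    [[0.2,5,0],0],
    [[0,5,0.3],0],
    [[0,5,0.3],0],
    [[0,5,0.3],0],
  ],
)

```text
time_s: 30.47
position: [0.4646, 0.0275, 0.0696]
tcp_rot: [[-0.007, 0.997, 0.07], [1.0, 0.008, -0.012], [-0.012, 0.07, -0.997]]
force: [-0.8, -0.1, 0.6]
opening: 0.006
```

>>> send_rows(
  motion=[
    [[0,5,0.3],0],
    [[0,5,0.3],0],
    [[0,5,0.3],0],
    [[0,5,0.3],0],
    [[0,5,0.3],0],
  ],
)

```text
time_s: 30.88
position: [0.4895, 0.0283, 0.0699]
tcp_rot: [[-0.008, 0.998, 0.064], [1.0, 0.009, -0.011], [-0.011, 0.064, -0.998]]
force: [-2.4, -0.3, 0.8]
opening: 0.01
```

```bash
python3 -c "
from h import *
from rig import bot
go(.56,.0275,.072,90.4);s=bot.read_state();print(s['tcp_rot'].round(4),s['moment'].round(2))
k=snap('side','s12');crop(k['img'],190,140,345,240,5,'pics/s12c.png')"
```

```text
t 30.88 pos [0.4895 0.0283 0.0699] ang 90.47 | shift mm [-1.4 70.5  2.5] turn rad 0.0011 rows>= 2 | F [-2.4 -0.3  0.8] op 0.01
[[[-0.7, 35.3, -1.0], 0.0006], [[-0.7, 35.3, -1.0], 0.0006]]
[[-0.0081  0.9979  0.0644]
 [ 0.9999  0.0088 -0.0108]
 [-0.0114  0.0643 -0.9979]] [-0.01  0.42 -0.01]
```

View pics/s12c.png

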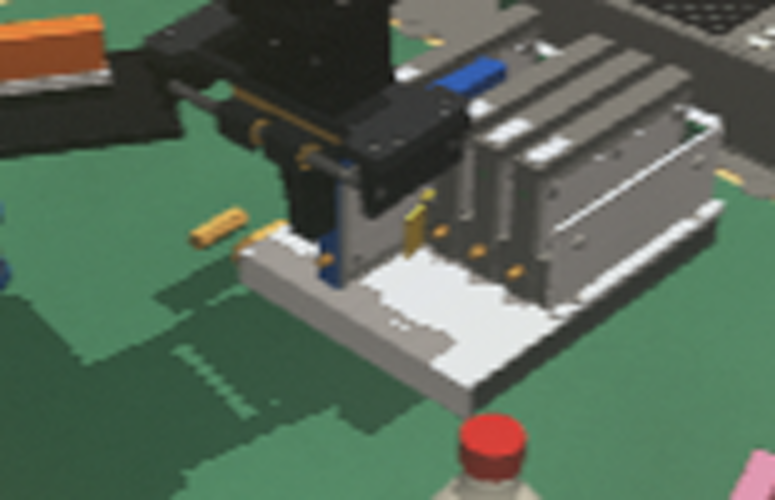

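>>> send_rows(
  motion=[
    [[-0.1,5,0.3],0],
    [[-0.1,5,0.3],0],
    [[-0.1,5,0.3],0],
    [[-0.1,5,0.3],0],
    [[-0.1,5,0.3],0],
  ],
)

```text
time_s: 31.35
position: [0.5151, 0.0283, 0.07]
tcp_rot: [[-0.008, 0.998, 0.06], [1.0, 0.009, -0.01], [-0.011, 0.06, -0.998]]
force: [-2.8, -0.4, 1.9]
opening: 0.007
```

>>> send_rows(
  motion=[
    [[-0.1,5,0.3],0],
    [[-0.1,5,0.3],0],
    [[-0.1,5,0.3],0],
    [[-0.1,5,0.3],0],
    [[-0.1,5,0.3],0],
  ],
)

```text
time_s: 31.77
position: [0.5432, 0.028, 0.07]
tcp_rot: [[-0.008, 0.998, 0.061], [1.0, 0.009, -0.01], [-0.011, 0.061, -0.998]]
force: [-3.2, 0.5, 0.6]
opening: 0.009
```

```bash
python3 -c "
from h import *
from rig import bot
go(.56,.0275,.072,90.4);s=bot.read_state();print(s['tcp_rot'].round(4),s['moment'].round(2))"
```

```text
t 31.77 pos [0.5432 0.028  0.07  ] ang 90.48 | shift mm [-0.7 16.9 -1. ] turn rad 0.0013 rows>= 1 | F [-3.2  0.5  0.6] op 0.009
[[[-0.6, 16.8, -2.0], 0.0013]]
[[-0.0083  0.9981  0.0609]
 [ 0.9999  0.009  -0.0103]
 [-0.0109  0.0608 -0.9981]] [0.02 0.48 0.01]
```

>>> send_rows(
  motion=[
    [[-0.1,2.5,0.2],0],
    [[-0.1,2.5,0.2],0],
    [[-0.1,2,0.2],0],
    [[0,2,0.1],0],
    [[0,2,0.1],0],
  ],
)

```text
time_s: 32.18
position: [0.5559, 0.0277, 0.0699]
tcp_rot: [[-0.009, 0.998, 0.061], [1.0, 0.009, -0.01], [-0.011, 0.06, -0.998]]
force: [-2.9, -0.3, 2.4]
opening: 0.004
```

```bash
python3 -c "
from h import *
from rig import bot
go(.56,.0275,.072,90.4);k=snap('side','s13');crop(k['img'],190,140,345,240,5,'pics/s13c.png')"
```

```text
t 32.18 pos [0.5559 0.0277 0.0699] ang 90.49 | shift mm [-0.3  4.3 -1.9] turn rad 0.0016 rows>= 1 | F [-2.9 -0.3  2.4] op 0.004
[[[-0.3, 4.1, -2.1], 0.0016]]
```

View pics/s13c.png

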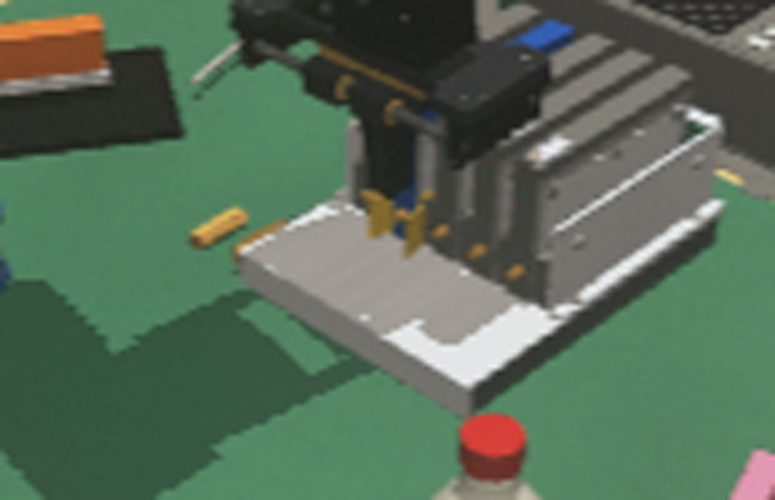

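>>> send_rows(
  motion=[
    [[0,1.2,0.1],0],
    [[0,1.2,0.1],0],
    [[0,1.2,0.1],0],
    [[0,1.2,0.1],0],
    [[0,1.2,0.1],0],
  ],
)

```text
time_s: 32.65
position: [0.5607, 0.0279, 0.0697]
tcp_rot: [[-0.009, 0.998, 0.057], [1.0, 0.009, -0.01], [-0.011, 0.057, -0.998]]
force: [-6.3, -0.7, 4.5]
opening: 0.006
```

>>> send_rows(
  motion=[
    [[0,1.2,0.1],0],
    [[0,1.2,0.1],0],
    [[0,1.2,0.1],0],
    [[0,1.2,0.1],0],
    [[0,1.2,0.1],0],
  ],
)

```text
time_s: 33.07
position: [0.5606, 0.0281, 0.0689]
tcp_rot: [[-0.01, 0.999, 0.043], [1.0, 0.01, -0.01], [-0.01, 0.043, -0.999]]
force: [-4.6, -0.1, 4.1]
opening: 0.004
```

>>> send_rows(
  motion=[
    [[0,2.5,0],0],
    [[0,3,0],0],
    [[0,3.5,0],0],
    [[0,3.5,0],0],
    [[0,3.5,0],0],
  ],
)

```text
time_s: 33.48
position: [0.5605, 0.0286, 0.0678]
tcp_rot: [[-0.013, 1.0, 0.007], [1.0, 0.013, -0.009], [-0.009, 0.007, -1.0]]
force: [-8.8, -2.5, 5.6]
opening: 0.003
```

```bash
python3 -c "
from h import *
go(.56,.0275,.072,90.4)"
```

```text
t 33.48 pos [0.5605 0.0286 0.0678] ang 90.73 | shift mm [-1.1 -0.5 -4.2] turn rad 0.0057 rows>= 1 | F [-8.8 -2.5  5.6] op 0.003
[[[-1.1, -0.5, -4.2], 0.0057]]
```

>>> send_rows(
  motion=[
    [[0,-4,0],0],
    [[0,-9,0],0],
    [[0,-14,0],0],
    [[0,-18,-6],0],
    [[0,-18,-12],0],
  ],
)

```text
time_s: 33.9
position: [0.5049, 0.0265, 0.0842]
tcp_rot: [[-0.012, 1.0, 0.027], [1.0, 0.012, -0.011], [-0.011, 0.027, -1.0]]
force: [0.1, 0.7, 0.3]
opening: 0.001
```

>>> send_rows(
  motion=[
    [[0,-8,-22],0],
    [[0,0,-28],0],
    [[0,0,-30],0],
    [[0,0,-24],0],
    [[0,0,-10],0],
  ],
  gripper=0,
)

```text
time_s: 34.32
position: [0.4905, 0.0279, 0.2011]
tcp_rot: [[-0.01, 0.999, 0.03], [1.0, 0.01, -0.01], [-0.011, 0.03, -0.999]]
force: [0.4, -0.4, 0.0]
opening: 0.299
```

```bash
python3 -c "
from h import *
go(.56,.0275,.072,90.4);k=snap('wrist','w14');s=snap('side','s14');crop(s['img'],170,130,345,220,4.5,'pics/s14c.png')"
```

```text
t 34.32 pos [0.4905 0.0279 0.2011] ang 90.58 | shift mm [  0.3  65.6 131.2] turn rad 0.0032 rows>= 4 | F [ 0.4 -0.4  0. ] op 0.299
[[[-0.3, 17.4, 32.3], 0.0008], [[-0.3, 17.4, 32.3], 0.0008], [[-0.2, 17.4, 32.3], 0.0008], [[-0.2, 17.4, 32.3], 0.0008]]
```

View pics/w14.png

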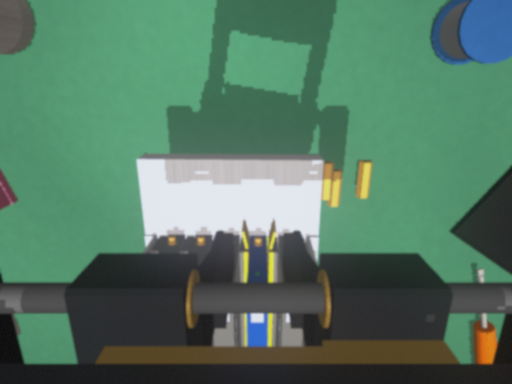

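View pics/s14c.png

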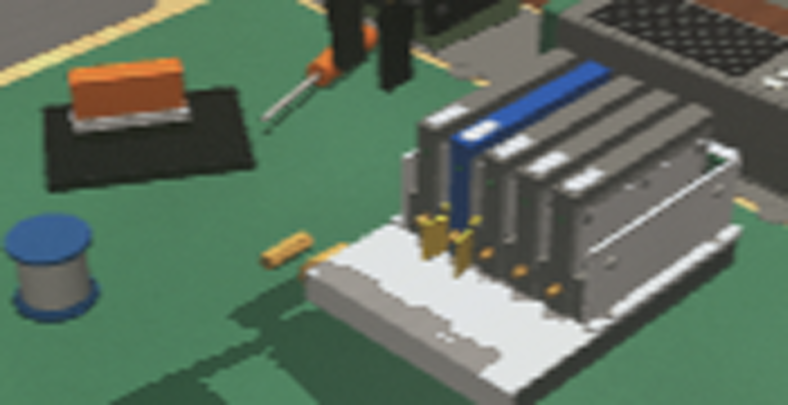

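```bash
python3 -c "
from h import *
crop(load('w14')['img'],300,140,400,230,7,'pics/w14c.png')
go(.50,.14,.18,90)"
```

```text
t 34.42 pos [0.4907 0.0278 0.2005] ang 90.58 | shift mm [112.3   9.8  19.6] turn rad 0.0102 rows>= 3 | F [ 0.9 -0.5 -0.9] op 0.39
[[[37.4, 3.5, 6.8], 0.0034], [[37.4, 3.4, 6.8], 0.0034], [[37.4, 3.2, 6.8], 0.0034]]
```

View pics/w14c.png

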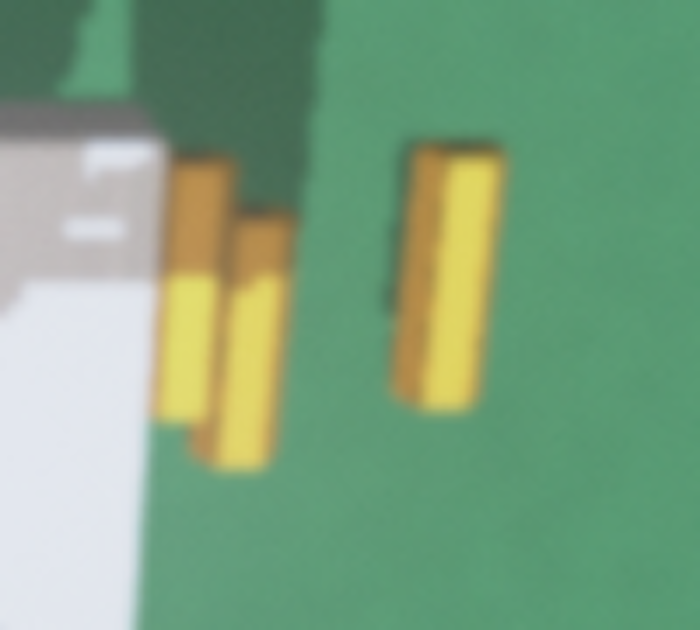

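>>> send_rows(
  motion=[
    [[10,1,0],0],
    [[22,2,0],0],
    [[28,2,0],0],
    [[24,2,0],0],
    [[12,0,0],0],
  ],
)

```text
time_s: 34.83
position: [0.4975, 0.1265, 0.195]
tcp_rot: [[-0.001, 1.0, 0.031], [1.0, 0.001, -0.01], [-0.01, 0.031, -0.999]]
force: [-0.2, -0.6, -0.8]
opening: 0.768
```

```bash
python3 -c "
from h import *
go(.49,.15,.18,90);k=snap('wrist','w15')
crop(load('w15')['img'],150,110,350,260,3.9,'pics/w15c.png')"
```

```text
t 34.83 pos [0.4975 0.1265 0.195 ] ang 90.07 | shift mm [23.6 -7.9 14.6] turn rad 0.0012 rows>= 1 | F [-0.2 -0.6 -0.8] op 0.768
[[[23.5, -7.5, 15.0], 0.0012]]
```

View pics/w15c.png

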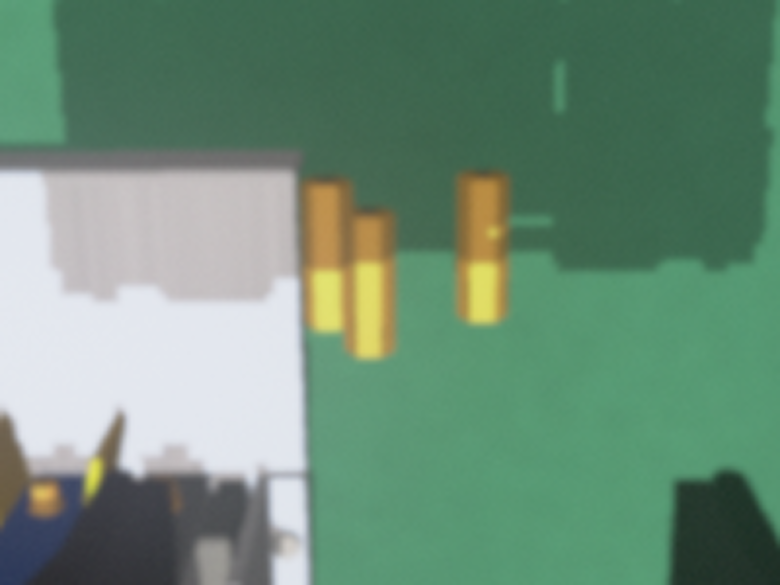

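```bash
python3 -c "
from h import *
a=load('w14');b=load('w15')
ca=lambda x,y:np.array([(x+.5)/7-.5+300,(y+.5)/7-.5+140]);cb=lambda x,y:np.array([(x+.5)/3.9-.5+150,(y+.5)/3.9-.5+110])
for p,q in [((182,422),(326,332)),((235,468),(369,358)),((437,410),(482,323)),((202,160),(327,180)),((265,212),(373,211)),((455,150),(483,174)),((165,140),(297,165))]:
  r=tri((a,ca(*p)),(b,cb(*q)));print(r[0].round(4),np.round(r[1],1))
"
```

```text
[0.5286 0.0986 0.0202] [0.1 0.1]
[0.5399 0.1096 0.0105] [0.1 0.1]
[0.5302 0.141  0.0086] [0. 0.]
[0.4883 0.0994 0.0153] [0.2 0.2]
[0.4982 0.1111 0.0086] [0. 0.]
[0.4894 0.1408 0.0029] [0.1 0.1]
[0.4831 0.0924 0.0223] [0.6 0.6]
```

>>> send_rows(
  motion=[
    [[0,-8,-10],0],
    [[0,-16,-20],0],
    [[0,-24,-24],0],
    [[0,-20,-16],0],
    [[0,-8,-6],0],
  ],
)

```text
time_s: 35.3
position: [0.4128, 0.1297, 0.2646]
tcp_rot: [[-0.005, 1.0, 0.016], [1.0, 0.005, -0.009], [-0.009, 0.016, -1.0]]
force: [-0.1, -0.0, -0.8]
opening: 0.996
```

```bash
python3 -c "
from h import *
snap('top','t16');s=snap('side','s16');go(.4,.1,.25,90)
crop(s['img'],150,120,420,300,2.9,'pics/s16c.png')"
```

```text
t 35.4 pos [0.4143 0.1297 0.2644] ang 90.27 | shift mm [-29.5 -14.7  14.4] turn rad 0.0048 rows>= 1 | F [ 1.4 -0.2 -0. ] op 1.001
[[[-29.6, -14.4, 14.4], 0.0048]]
```

View pics/t16.png

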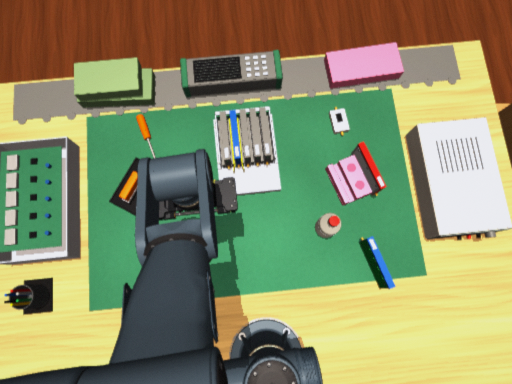

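View pics/s16c.png

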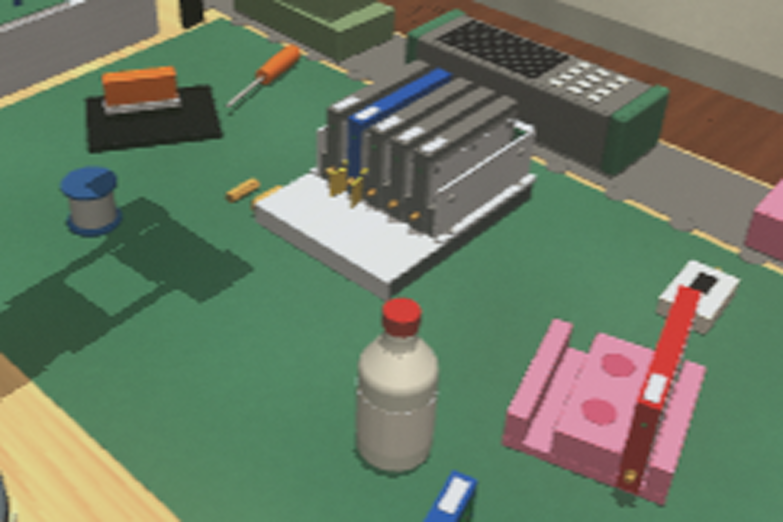

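```bash
python3 -c "
from h import *
s=load('s16');crop(s['img'],225,170,285,205,13,'pics/s16d.png')
f=lambda p:((proj(s,p)[0]-[225,170]+.5)*13-.5).round(0)
for n,y,x0,x1 in [('first',.099,.488,.528),('second',.111,.500,.540)]:
  for dy in(-.0035,.0035): print(n,dy,f([x0,y+dy,.012]),f([x1,y+dy,.012]))
print('ledge edge',f([.487,.0925,.025]),f([.57,.0925,.025]))
"
```

```text
first -0.0035 [169. 296.] [288. 228.]
first 0.0035 [150. 284.] [269. 217.]
second -0.0035 [172. 255.] [290. 190.]
second 0.0035 [153. 244.] [271. 178.]
ledge edge [173. 259.] [416. 123.]
```

View pics/s16d.png

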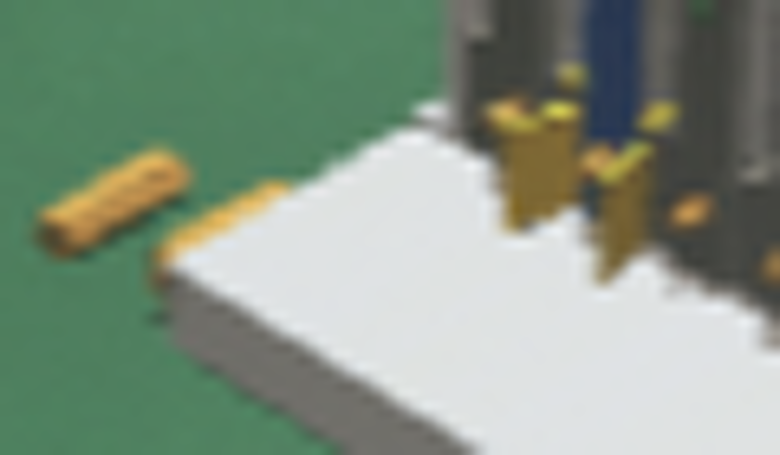

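```bash
python3 -c "
from rig import bot
print(bot.hand_in())"
```

```text
the job is handed in; nothing more can be done
None
```

I swept the three standoffs off the left end of the ledge with the scraper and stood the scraper back on its foot in its tray. I then moved the blue module from the foam into the yellow-guide slot and pushed it fully home. The job was handed in at about 35.4 s of the 72 s allowed.

**Module:** it stopped against the backplane and did not move with about 9 N on it. In the last pictures its panel and connector are in line with the other modules. It stands upright, connector out over the ledge.

**Scraper and ledge:** the ledge is clear. The scraper stands upright in the tray, about 4 mm from where it started.

**Other things:** the red module, the bottle, the reel, the screwdriver and the green look-alike appear unmoved in the last pictures.

**Checks that disagreed:**
- **Standoff beside the rack:** triangulating the standoff that lies against the rack's left side put it 15–20 mm up, higher than one lying flat. The side view shows nothing of it above the ledge edge, so I take it to be on the mat, perhaps leaning on its neighbour.
- **Slot position:** the top and wrist cameras differed by about 1.8 mm on where the slot lies. I aligned to the wrist close-up, and the module slid in with no noticeable side force.
- **Tool tilt:** the tool tilted by up to 4° during the moves, which I allowed for when placing and pushing.

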